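Hang the washed pliers up to dry and set the fan heater

TASK

The pliers lying on the bench have just been washed: hang every pair on the drying rack, astride its bar with the head on top and one handle hanging down on either side (held loosely by the head, a pair swings down by itself). When all of them hang there, turn the fan heater's thermostat dial up to the long drying mark, and leave the other things on the bench where they are.

Things in the scene. Friction and masses are not known exactly. Their poses are not given: they have to be found in the camera images.
- combination_head (a point): combination pliers: broad square jaws, 32 mm long and 20 to 24 mm wide. Point: centre of the head's round pivot boss (28 mm wide across y, 12 mm thick along z), 6 mm above the table when lying flat, either side up. x: along the pliers to the jaw tip (45 mm away; handle ends 122 mm the other way), y: across the two red handles, z: through the thickness. May be absent (None)
- combination: the same pair as a whole, same axes, origin 6 mm from the head point along -z. Handles 12 mm apart inside at the flat crotch face, 13 or 14 mm from the head point, spreading to 24 mm or more inside, 54 to 56 mm over all. 0.17 to 0.26 kg; centre of mass 29 to 37 mm behind the head point: held by the boss at 3 to 7 N, the handles swing down and it does not drop
- longnose_head (a point): long-nose pliers: slim jaws 50 mm long tapering to 9 mm. Point: centre of the head's round pivot boss (26 mm wide across y, 12 mm thick along z), 6 mm above the table when lying flat, either side up. x: along the pliers to the jaw tip (63 mm away; handle ends 112 mm the other way), y: across the two red handles, z: through the thickness. May be absent (None)
- longnose: the same pair as a whole, same axes, origin 6 mm from the head point along -z. Handles 12 mm apart inside at the flat crotch face, 13 or 14 mm from the head point, spreading to 24 mm or more inside, 54 to 56 mm over all. 0.17 to 0.26 kg; centre of mass 29 to 37 mm behind the head point: held by the boss at 3 to 7 N, the handles swing down and it does not drop
- cutters_head (a point): side cutters: stubby jaws only 22 mm long. Point: centre of the head's round pivot boss (28 mm wide across y, 12 mm thick along z), 6 mm above the table when lying flat, either side up. x: along the pliers to the jaw tip (35 mm away; handle ends 112 mm the other way), y: across the two red handles, z: through the thickness. May be absent (None)
- cutters: the same pair as a whole, same axes, origin 6 mm from the head point along -z. Handles 12 mm apart inside at the flat crotch face, 13 or 14 mm from the head point, spreading to 24 mm or more inside, 54 to 56 mm over all. 0.17 to 0.26 kg; centre of mass 29 to 37 mm behind the head point: held by the boss at 3 to 7 N, the handles swing down and it does not drop
- flatnose_head (a point): flat-nose pliers: narrow straight jaws 34 mm long and 15 mm wide. Point: centre of the head's round pivot boss (26 mm wide across y, 12 mm thick along z), 6 mm above the table when lying flat, either side up. x: along the pliers to the jaw tip (47 mm away; handle ends 108 mm the other way), y: across the two red handles, z: through the thickness. May be absent (None)
- flatnose: the same pair as a whole, same axes, origin 6 mm from the head point along -z. Handles 12 mm apart inside at the flat crotch face, 13 or 14 mm from the head point, spreading to 24 mm or more inside, 54 to 56 mm over all. 0.17 to 0.26 kg; centre of mass 29 to 37 mm behind the head point: held by the boss at 3 to 7 N, the handles swing down and it does not drop
- roundnose_head (a point): round-nose pliers: slim jaws 28 mm long tapering to 8 mm. Point: centre of the head's round pivot boss (26 mm wide across y, 12 mm thick along z), 6 mm above the table when lying flat, either side up. x: along the pliers to the jaw tip (41 mm away; handle ends 116 mm the other way), y: across the two red handles, z: through the thickness. May be absent (None)
- roundnose: the same pair as a whole, same axes, origin 6 mm from the head point along -z. Handles 12 mm apart inside at the flat crotch face, 13 or 14 mm from the head point, spreading to 24 mm or more inside, 54 to 56 mm over all. 0.17 to 0.26 kg; centre of mass 29 to 37 mm behind the head point: held by the boss at 3 to 7 N, the handles swing down and it does not drop
- bar_mid (a point): middle of the level bar of the drying rack (fixed): an upturned U of 8 mm steel rod on a 350 x 110 x 12 mm drip tray. Point on the rod's centre line, 150 mm above the table; x along the bar, free for 140 mm either way, uprights at 155 mm; z up. Hung pliers rest with the crotch face on top of the bar, head point 17 or 18 mm above its centre line
- dial_grip (a point): thermostat dial on top of the white fan heater (fixed, 250 x 180 x 115 mm, grille facing the rack): black disc 60 mm wide with a raised bar grip 52 long, 14 wide, 30 mm high. Point on the dial's upright axis, 142 mm above the table, 11 mm below the top of the grip. x along the bar grip, white pointer at its -x end; turns with the dial
- dial (a joint): dial angle in rad, growing clockwise seen from above: 0 with the pointer at the off dot, end stop at 4.71. A tick each 30 degrees (0.524 rad) clockwise from the off dot; the fifth is the long, thick drying mark, at 2.618 rad. Light friction (0.03 N m); it stays where it is left
- sponge: bystander, leave alone: yellow sponge, 75 x 50 x 28 mm; origin at the centre of its underside
- spool: bystander, leave alone: wooden thread spool standing upright, 40 mm wide and high; origin at the centre of its underside
- gel_jar: bystander, leave alone: white jar with a yellow label, 90 mm wide, 95 mm high; origin at the centre of its underside
- glue_bottle: bystander, leave alone: slim glue bottle, 40 mm wide, 110 mm high; origin at the centre of its underside
- paste_tub: bystander, leave alone: small white tub, 68 mm wide, 70 mm high; origin at the centre of its underside
- brush_pot: bystander, leave alone: black brush pot, 76 mm wide, with brushes to 210 mm high; origin at the centre of its underside
- head_block: bystander, leave alone: wooden puppet-head blank, 60 x 50 x 45 mm; origin at the centre of its underside
Things that resemble listed ones, but are neither listed nor needed, are in the scene too. What is shaped like the roundnose but orange is not meant.

How it is judged:
By the outcome, as a careful person would: the job done as asked, in the order asked, and still so for the second after the job is handed in, with the robot touching nothing.
Of combination, longnose, cutters, flatnose, roundnose only 3 to 4 are there at a start; the rules pass over those that are not, and their reading is None.
At some moment in a run one of combination, longnose, cutters, flatnose, roundnose may be knocked a few centimetres aside while the robot is not near it.
It also fails if it takes over 210 s, if anything falls off the work surface, if the arm or the gripper's body presses on something with over 40 N, if the wrist force passes 120 N, or if a joint passes its speed limit or range.

ROBOT

A 6-joint arm with a two-finger parallel gripper is mounted at the origin on the work surface. World frame = base frame: x ahead of the robot, y to its left, z up, the work surface at z = 0. Lengths are in m, angles in degrees, forces in N, time in s.
With the tool pointing down it reaches from about 0.4 to 0.825 m from the base axis. Payload 7 kg.
Tool frame: the origin (TCP) lies on the front face of the gripper's body, between the roots of the fingers; the fingertips stand 66 mm ahead of it and the grasp point (between the pads) lies 47 mm ahead of it; z points along the fingers, y is the line along which they close (so a half turn about z gives the same grasp; the last joint's range is limited). The gripper opens to 88 mm and grips with 3 to 60 N. Pads are 19 mm wide; open, the fingers measure 130 mm over their backs; the gripper's body (78 mm by 193 mm) begins 47 mm behind the grasp point.
Start: joints at [-59.066, 20.546, 0.682, 0, -70.136, -16.507], TCP at [0.168, -0.654, 0.292] pointing down, gripper open.
Joint ranges: [-176.03, 176.03], [-82.01, 121.73], [-58.28, 71.71], [-173.87, 95.51], [-174.79, -0.11], [-173.66, 173.66]. Speed limits (degrees/s): [136.94, 136.94, 172.46, 180, 180, 180].

INTERFACE

Orientations are given as [roll, pitch, yaw] about the fixed x, y, z axes, in that order (R = Rz(yaw) Ry(pitch) Rx(roll)).
In Python, from plant import ctrl gives the robot as it stands.
- The arm moves only by the tool send_rows, never from a script. Its argument "deltas" is a list of rows, each a list of 2 entries, a list of its own where there are three numbers: the shift along the tool's x, y, z each as a share of 800 mm, from -1 to 1, then the turn about the tool's z as a share of 90 degrees, from -1 to 1. A call has exactly 5 rows; each row is the pose to reach, as a shift and turn from the pose commanded when the call began, along the tool's axes at that moment; what a row does not reach only later rows make up. A row lasts 1/12 s, in which the tool goes at most 41.7 mm and 7.16 degrees, less where a joint would pass 70% of its speed; a pose out of reach is approached as far as the arm can. A call with a number of a shift or a turn outside -1 to 1 is refused whole. A call with a gripper value outside its range is refused whole. "gripper" is the opening, from 0 (shut) to 1 (fully open), set as the call begins (left out, the last holds). The fingers move at their own pace and stop on an object; the grip force is fixed at half the most. Time passes only in rows, so rows that repeat a pose let the fingers close, or fill a call up. It gives the time, the measured TCP pose, the force, the opening and the grip force at its end, in the units of the state.
- ctrl.get_obs(): the state, without advancing time (a new reading comes with each control period).
- ctrl.snapshot(name): name is "scene" or "top"; returns a dict with "color" (480x640x3 uint8, red, green, blue), "vertical_fov" (degrees; the focal length in pixels is half the picture's height over the tangent of half this angle, whatever the lens; pixels are square), "cx", "cy" (the principal point, pixels), "rvec" (rotation vector, rad) and "tvec" (3), from world to camera coordinates, as OpenCV has them. Camera axes: x right, y down, z forward; pixel columns grow to the right and rows downward; lengths in m; the calibration is good to about 2 mm. A picture is of the moment at which its call begins. There is no depth.
- ctrl.close_job(): hands the job in; it is judged then, once.
Trained networks look in a picture, given as the dict that the camera call returned (one of the last four; its "shot" number tells which), for a name from the list of things; names that differ only in an ending like _2 or _b are one class to them, and where a whole thing is asked for, a point or a joint stands for the part that bears it (a point fixed in the world has none). Each returns a list of dicts, best first, with "conf" (0 to 1); they miss things now and then, are a little off and sometimes report something else, mostly with a low value. They report only what shows in the picture. A call takes as long as a camera call. They do not tell look-alikes from the thing itself.
- ctrl.boxes_of(picture, thing): "xy" ([column, row] as shares, 0 to 1, of the picture: columns of its width, rows of its height, amid what is visible of it).
- ctrl.cut_out(picture, thing): "pixels" (480x640 bool, what is visible of it) and "xy" ([column, row] as shares, 0 to 1, of the picture: columns of its width, rows of its height, amid what is visible of it).
The state is a dict: "clock": time; "joint_pos": joint angles; "qvel": joint speeds; "tau": joint torques, N m; "tool_pos": TCP position; "orientation": TCP orientation; "force": force on the tool from outside, world axes, zero at the start; "moment": the same for the moment, N m; "opening": finger opening in m; "gripper_force": force on a finger pad.
Only numpy, scipy, OpenCV 4.12 (cv2) and the standard library are available. Lean on these libraries where they do the work, as an engineer would, in place of code of your own. Each camera call takes 0.05 s, during which the arm holds its last target. There are 200 camera calls.

## Working session

There is one attempt and no reset: what is moved stays moved. The work goes in short steps, Python scripts to look and compute and a tool call to move; the robot and the scene stay as the last step left them, time stands still between calls to the robot, and variables do not carry over. Pictures are saved under pics/ and viewed, at most 14 in all, crops included, and the job is handed in when it is done.

Besides the shell and the picture viewer there is one more tool, called after ">>>" as name([rows], argument=value, ...), one row to a line, values as JSON. send_rows: Moves the arm, as the interface text tells. Shift numbers are shares of 800 mm and turn numbers shares of 90 degrees, none past 1 either way. Its arguments: {"type":"object","properties":{"deltas":{"type":"array","items":{"type":"array"}},"gripper":{"type":"number"}},"required":["deltas"]}

```bash
ls; mkdir -p pics; cat > h.py <<'E'
import numpy as np, cv2
from plant import ctrl
def cam(p):
    R,_=cv2.Rodrigues(np.array(p["rvec"],float)); t=np.array(p["tvec"],float).ravel()
    h,w=p["color"].shape[:2]; f=h/2/np.tan(np.radians(p["vertical_fov"])/2)
    return R,t,f
def w_at(p,uv,z):
    R,t,f=cam(p); uv=np.atleast_2d(uv).astype(float)
    d=np.c_[(uv[:,0]-p["cx"])/f,(uv[:,1]-p["cy"])/f,np.ones(len(uv))]@R
    c=-R.T@t; return c+d*((z-c[2])/d[:,2])[:,None]
def proj(p,P):
    R,t,f=cam(p); q=np.atleast_2d(P)@R.T+t
    return np.c_[q[:,0]/q[:,2]*f+p["cx"],q[:,1]/q[:,2]*f+p["cy"]]
def px(d): return np.array(d["xy"])*[640,480]
def save(p,n,box=None):
    im=p["color"][:,:,::-1]
    if box: x0,y0,x1,y1=box; im=cv2.resize(im[y0:y1,x0:x1],None,fx=min(800/(x1-x0),600/(y1-y0)),fy=min(800/(x1-x0),600/(y1-y0)),interpolation=cv2.INTER_CUBIC)
    cv2.imwrite("pics/"+n,im)
E
python3 - <<'E'
from h import *
s=ctrl.get_obs(); print(s)
A=ctrl.snapshot("top"); B=ctrl.snapshot("scene")
save(A,"top0.png"); save(B,"scene0.png")
for p,n in((A,"top"),(B,"scene")):
    R,t,f=cam(p); print(n,(-R.T@t).round(3),f,p["cx"],p["cy"])
    for k,z in [(a+b,.006) for a in("combination","longnose","cutters","flatnose","roundnose") for b in("_head","")]+[("bar_mid",.15),("dial_grip",.142),("sponge",.028),("gel_jar",.095),("glue_bottle",.11),("brush_pot",.2),("head_block",.04),("paste_tub",.07),("spool",.04)]:
        for d in ctrl.boxes_of(p,k)[:3]:
            if d["conf"]>.2: print(n,k,round(d["conf"],2),px(d).round(),w_at(p,px(d),z).round(3)[0])
E
```

```text
pics
{'clock': 0.0, 'joint_pos': array([-5.90658962e+01,  2.05914549e+01,  6.34114181e-01, -1.96864460e-02,
       -7.01364350e+01, -1.65067490e+01]), 'qvel': array([ 0.10726603,  0.08849465, -0.06307812, -0.04384054,  0.03056911,
        0.03932394]), 'tau': array([ 5.15685842e-04, -5.82707334e+01,  2.93053633e+01,  6.99657887e+00,
        6.85199499e-03, -1.77102997e-04]), 'tool_pos': array([ 0.16806209, -0.65334999,  0.29122633]), 'orientation': array([ 1.79904831e+02, -8.90304567e-03, -1.65579342e+02]), 'force': array([ 0.23217448,  0.06459633, -0.32159047]), 'moment': array([ 0.01420478, -0.03276467, -0.00173493]), 'gripper_force': 0.0, 'opening': 0.0873381422211492}
top [ 2.200e-01 -1.000e-03  1.785e+00] 578.197050683319 323.94777716074236 229.427646949695
top combination 0.55 [356. 260.] [ 0.442 -0.111  0.006]
top longnose_head 0.73 [356. 266.] [ 0.421 -0.113  0.006]
top longnose 0.92 [356. 264.] [ 0.43  -0.111  0.006]
top cutters_head 0.84 [451. 263.] [ 0.436 -0.405  0.006]
top cutters 0.76 [450. 263.] [ 0.435 -0.404  0.006]
top flatnose_head 0.35 [346. 148.] [ 0.802 -0.077  
[... 1787 characters left out ...]
e dial_grip 0.56 [415. 305.] [0.577 0.331 0.142]
scene sponge 0.98 [209. 248.] [ 0.715 -0.207  0.028]
scene sponge 0.72 [187. 168.] [ 0.553 -0.521  0.028]
scene gel_jar 0.71 [212. 285.] [ 0.823 -0.048  0.095]
scene gel_jar 0.54 [198. 226.] [ 0.723 -0.229  0.095]
scene glue_bottle 0.88 [256. 320.] [0.826 0.107 0.11 ]
scene brush_pot 0.89 [523. 342.] [0.548 0.556 0.2  ]
scene brush_pot 0.48 [243. 175.] [ 0.596 -0.2    0.2  ]
scene head_block 0.9 [303. 161.] [ 0.292 -0.298  0.04 ]
scene head_block 0.32 [352. 290.] [0.569 0.153 0.04 ]
scene paste_tub 0.64 [188. 169.] [ 0.584 -0.464  0.07 ]
scene paste_tub 0.21 [303. 158.] [ 0.311 -0.277  0.07 ]
scene spool 0.56 [302. 200.] [ 0.422 -0.169  0.04 ]
```

View pics/top0.png

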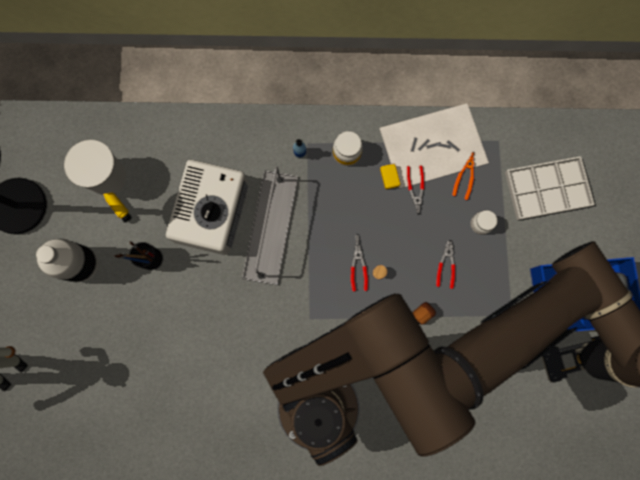

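View pics/scene0.png

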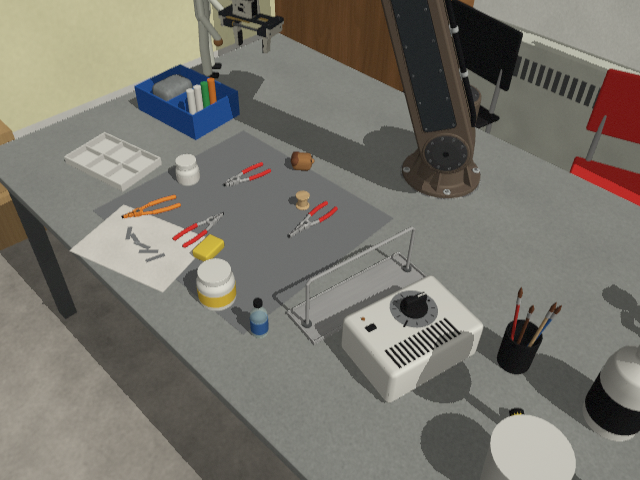

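The top view shows three red-handled pairs, at (358,262), (447,263) and (415,188). It also shows orange ones at (466,175), the rack bar from about (278,172) to (262,275), and the dial at (211,211).

```bash
cat > m.py <<'E'
from h import *
def poses(p,near):
    "red handles -> axis; head/tip extents along axis. near: approx xy list"
    hsv=cv2.cvtColor(p["color"],cv2.COLOR_RGB2HSV); H,S,V=cv2.split(hsv)
    red=((H<6)|(H>172))&(S>140)&(V>80)
    v,u=np.nonzero(red); W=w_at(p,np.c_[u,v],.006)[:,:2]
    # bright steel pixels: low saturation, brighter than mat
    v2,u2=np.nonzero((S<60)&(V>115)); W2=w_at(p,np.c_[u2,v2],.006)[:,:2]
    out=[]
    for n,r in near:
        r=np.array(r); a=W[np.linalg.norm(W-r,axis=1)<.1]; s=W2[np.linalg.norm(W2-r,axis=1)<.1]
        c=a.mean(0); out.append((n,len(a),c,s,a))
    return out
E
python3 - <<'E'
from m import *
A=ctrl.snapshot("top"); B=ctrl.snapshot("scene")
near=[("P1",(.43,-.11)),("P2",(.436,-.405)),("P3",(.68,-.31))]
ims=[]
for p in(A,B):
    row=[]
    for n,r in near:
        u,v=proj(p,[[*r,.006]])[0].astype(int)
        row.append(cv2.resize(p["color"][v-33:v+33,u-33:u+33],(264,264),interpolation=cv2.INTER_CUBIC))
    ims.append(np.hstack(row))
cv2.imwrite("pics/c1.png",np.vstack(ims)[:,:,::-1])
# rack/dial crops
t=cv2.resize(A["color"][155:295,160:310],(560,600)[::1] if 0 else (600,560),interpolation=cv2.INTER_CUBIC)
cv2.imwrite("pics/c2.png",t[:,:,::-1])
s=B["color"][220:350,270:470]; cv2.imwrite("pics/c3.png",cv2.resize(s,(800,520),interpolation=cv2.INTER_CUBIC)[:,:,::-1])
for p in(A,B):
    for n,k,c,s,a in poses(p,near):
        print(n,k,c.round(4), np.linalg.eigh(np.cov(a.T))[1][:,1].round(3))
    for k in("longnose","cutters","roundnose","flatnose","combination"):
        for d in ctrl.boxes_of(p,k+"_head"):
            if d["conf"]>.15: print(k,round(d["conf"],2),w_at(p,px(d),.006)[0].round(3))
E
```

```text
P1 210 [ 0.3847 -0.1199] [-0.99   0.139]
P2 215 [ 0.3977 -0.3874] [-0.945  0.326]
P3 157 [ 0.7055 -0.2993] [-1.     0.014]
longnose 0.64 [ 0.431 -0.106  0.006]
cutters 0.63 [ 0.435 -0.403  0.006]
cutters 0.6 [ 0.675 -0.313  0.006]
roundnose 0.73 [ 0.683 -0.33   0.006]
roundnose 0.55 [ 0.697 -0.466  0.006]
roundnose 0.42 [ 0.451 -0.394  0.006]
flatnose 0.61 [ 0.43  -0.111  0.006]
P1 174 [ 0.3839 -0.1231] [-0.962 -0.272]
P2 165 [ 0.3982 -0.3909] [-0.782 -0.623]
P3 213 [ 0.708  -0.3021] [-0.987 -0.159]
longnose 0.96 [ 0.438 -0.119  0.006]
longnose 0.62 [0.476 0.268 0.006]
cutters 0.62 [ 0.425 -0.388  0.006]
roundnose 0.78 [ 0.683 -0.294  0.006]
roundnose 0.68 [ 0.718 -0.446  0.006]
```

View pics/c1.png

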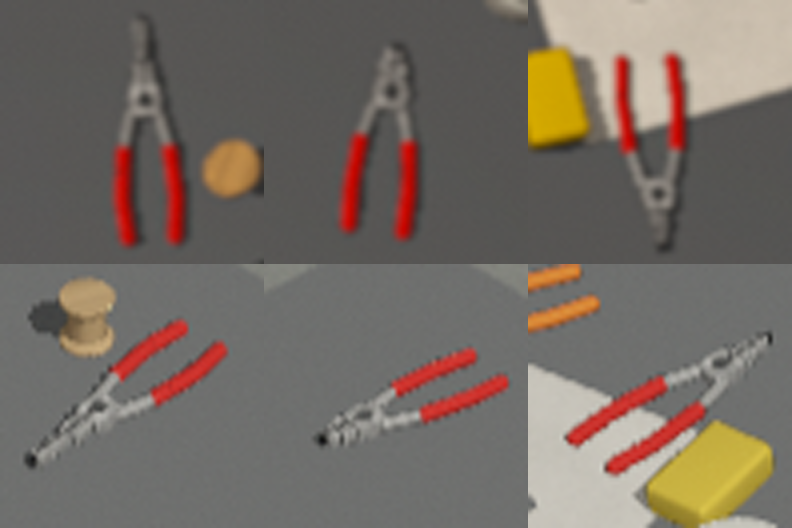

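View pics/c2.png

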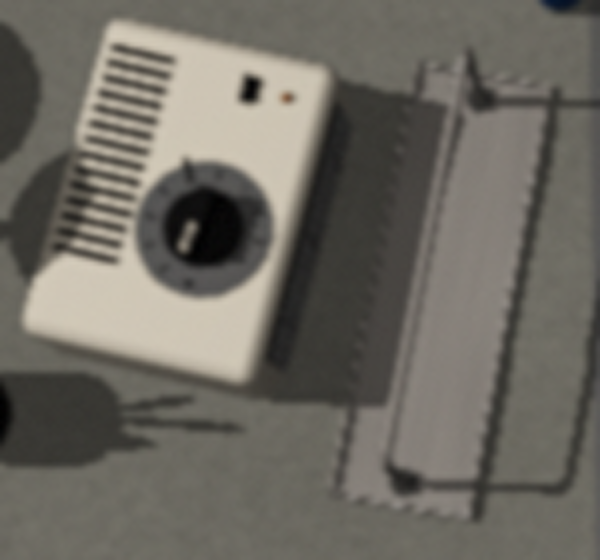

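View pics/c3.png

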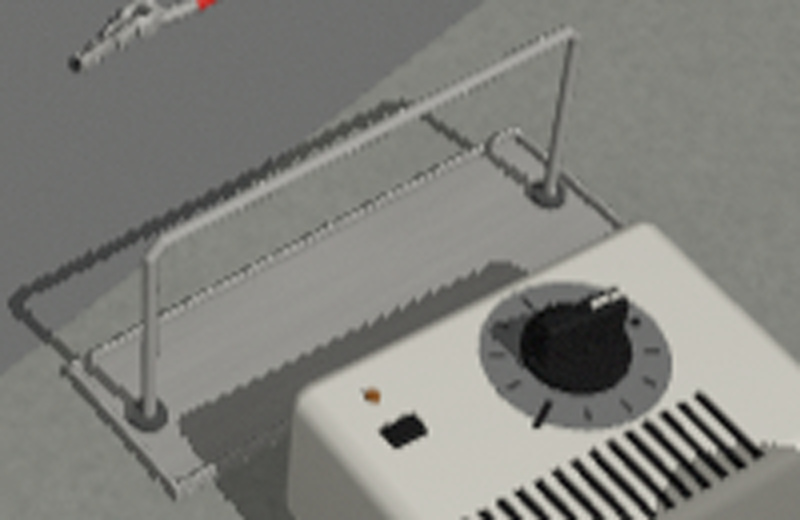

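The crops show long-nose (boss 145,98), what look like cutters (127,92) and round-nose (130,194). In the rack crop the bar runs from (467,52) to (388,465). The thick dial mark is at (188,165), the off dot at (188,285) and the pointer lies between them, near the dot.

```bash
cat >> h.py <<'E'
def yawd(a): return (a+180)%360-180
def plan(wps,start=None):
    "wps: (x,y,z,yaw[deg]) TCP; prints calls (shares) from commanded pose"
    s=ctrl.get_obs(); cur=np.array([*s["tool_pos"],s["orientation"][2]]) if start is None else np.array(start,float)
    for w in wps:
        w=np.array(w,float); d=w-cur; d[3]=yawd(d[3])
        n=max(1,int(np.ceil(max(np.linalg.norm(d[:3])/.19,abs(d[3])/34))))
        for i in range(n):
            y=np.radians(cur[3]); st=d/n
            print("  [[%.3f,%.3f,%.3f],%.3f]"%tuple(np.round([(np.cos(y)*st[0]+np.sin(y)*st[1])/.8,(np.sin(y)*st[0]-np.cos(y)*st[1])/.8,-st[2]/.8,-st[3]/90],4)))
            cur=cur+st
        print(" ->",cur.round(4))
E
python3 - <<'E'
from h import *
A=ctrl.snapshot("top"); B=ctrl.snapshot("scene")
near=[(.43,-.11),(.436,-.405),(.68,-.31)]
top=[[(145,98),(142,18),(152,241)],[(127,92),(130,45),(111.5,232.5)],[(130,194),(135,246),(118.5,57)]]
sc=[[(100,143),(31,196),None],[(106,151),(58,175),None],[(194,98),(241,72),None]]
for i,r in enumerate(near):
    for p,L in((A,top),(B,sc)):
        u0=proj(p,[[*r,.006]])[0].astype(int)-33
        P=[w_at(p,u0+(np.array(q)+.5)/4-.5,.009)[0][:2] if q else None for q in L[i]]
        b,t=P[0],P[1]; print(i+1,"boss",b.round(4),"tipdist",np.linalg.norm(t-b).round(4),"axis(tip)",np.degrees(np.arctan2(*(t-b)[::-1])).round(1), end=" ")
        if P[2] is not None: e=P[2]; print("tail",np.linalg.norm(e-b).round(4),"axis",np.degrees(np.arctan2(*(b-e)[::-1])).round(1),"tail-tip",np.degrees(np.arctan2(*(t-e)[::-1])).round(1),end="")
        print()
def c(off,q): return np.array(off)+(np.array(q)+.5)/4-.5
for p,o,qs in((A,(160,155),[(467,52),(388,465)]),(B,(270,220),[(575,32),(150,245)])):
    E=[w_at(p,c(o,q),.15)[0] for q in qs]; d=E[1]-E[0]; print("bar",E[0].round(4),E[1].round(4),"mid",((E[0]+E[1])/2).round(4),np.linalg.norm(d).round(3),np.degrees(np.arctan2(d[1],d[0])).round(2))
for p,o,ctr,mk,dot,pt in((A,(160,155),(205,230),(188,167),(188,283),(187,237)),(B,(270,220),(575,357),(542,413),(637,322),(605,298))):
    C=w_at(p,c(o,ctr),.118)[0];M=w_at(p,c(o,mk),.116)[0];D=w_at(p,c(o,dot),.116)[0];P=w_at(p,c(o,pt),.153)[0]
    an=lambda v:np.degrees(np.arctan2(v[1],v[0])).round(1)
    print("disc",C.round(4),"mark",M.round(4),"dot",D.round(4),"ptr",P.round(4),an(M-C),an(D-C),an(P-C))
E
```

```text
1 boss [ 0.4591 -0.1169] tipdist 0.0629 axis(tip) 2.2 tail 0.1105 axis 2.9 tail-tip 2.7
1 boss [ 0.4553 -0.1205] tipdist 0.0702 axis(tip) 4.7 
2 boss [ 0.4707 -0.398 ] tipdist 0.0371 axis(tip) -5.1 tail 0.11 axis -7.7 tail-tip -7.0
2 boss [ 0.4666 -0.4012] tipdist 0.0433 axis(tip) -2.9 
3 boss [ 0.6332 -0.3034] tipdist 0.0419 axis(tip) -175.5 tail 0.112 axis -176.2 tail-tip -176.0
3 boss [ 0.6314 -0.3091] tipdist 0.04 axis(tip) 178.5 
bar [0.6921 0.1313 0.15  ] [0.3884 0.1792 0.15  ] mid [0.5403 0.1553 0.15  ] 0.307 171.05
bar [0.3953 0.1819 0.15  ] [0.6961 0.1282 0.15  ] mid [0.5457 0.1551 0.15  ] 0.306 -10.12
disc [0.5631 0.3227 0.118 ] mark [0.6109 0.3379 0.116 ] dot [0.5237 0.3337 0.116 ] ptr [0.5506 0.3286 0.153 ] 17.6 164.4 154.9
disc [0.5692 0.3242 0.118 ] mark [0.6104 0.335  0.116 ] dot [0.5239 0.3316 0.116 ] ptr [0.5522 0.3253 0.153 ] 14.7 170.8 176.3
```

```bash
python3 - <<'E'
from h import *
plan([(.469,-.3995,.22,173),(.469,-.3995,.070,173)])
E
```

```text
[[-0.148,0.071,0.030],0.079]
  [[-0.138,0.089,0.030],0.079]
  [[-0.126,0.106,0.030],0.079]
 -> [   0.469    -0.3995    0.22   -187.    ]
  [[0.000,-0.000,0.188],-0.000]
 -> [ 4.690e-01 -3.995e-01  7.000e-02 -1.870e+02]
```

>>> send_rows([
  [[-0.148, 0.071, 0.03], 0.079],
  [[-0.148, 0.071, 0.03], 0.079],
  [[-0.148, 0.071, 0.03], 0.079],
  [[-0.148, 0.071, 0.03], 0.079],
  [[-0.148, 0.071, 0.03], 0.079],
], gripper=0.7)

```text
clock: 3.12
tool_pos: [0.2708, -0.5673, 0.2678]
orientation: [180.0, -0.0, -172.5]
force: [-0.9, -0.7, 0.1]
opening: 0.0629
gripper_force: 0.0
```

>>> send_rows([
  [[-0.138, 0.089, 0.03], 0.079],
  [[-0.138, 0.089, 0.03], 0.079],
  [[-0.138, 0.089, 0.03], 0.079],
  [[-0.138, 0.089, 0.03], 0.079],
  [[-0.138, 0.089, 0.03], 0.079],
])

```text
clock: 3.53
tool_pos: [0.3708, -0.4832, 0.2438]
orientation: [180.0, -0.0, -179.6]
force: [-0.4, 0.1, -0.6]
opening: 0.0616
gripper_force: 0.0
```

>>> send_rows([
  [[-0.126, 0.106, 0.03], 0.079],
  [[-0.126, 0.106, 0.03], 0.079],
  [[-0.126, 0.106, 0.03], 0.079],
  [[-0.126, 0.106, 0.03], 0.079],
  [[-0.126, 0.106, 0.03], 0.079],
])

```text
clock: 3.95
tool_pos: [0.4711, -0.3985, 0.2196]
orientation: [180.0, -0.0, 173.2]
force: [0.7, -0.4, -0.0]
opening: 0.0614
gripper_force: 0.0
```

```bash
python3 - <<'E'
from h import *
s=ctrl.get_obs(); print(s["tool_pos"],s["orientation"],s["joint_pos"],s["opening"],s["clock"])
plan([(.469,-.3995,.12,173),(.469,-.3995,.0685,173)])
B=ctrl.snapshot("scene"); u,v=proj(B,[[.469,-.3995,.05]])[0].astype(int)
save(B,"p2.png",(u-60,v-45,u+60,v+45))
E
```

```text
[ 0.47108519 -0.39850703  0.2196192 ] [ 1.79994860e+02 -3.40011887e-02  1.73241080e+02] [-2.21168461e+01  1.82874381e+01 -1.25969278e+01  4.71552837e-03
 -5.91497826e+01 -7.46444948e+01] 0.061367128821473126 3.95
  [[0.002,-0.002,0.124],0.003]
 -> [ 4.690e-01 -3.995e-01  1.200e-01  1.730e+02]
  [[0.000,0.000,0.064],-0.000]
 -> [ 4.690e-01 -3.995e-01  6.850e-02  1.730e+02]
```

View pics/p2.png

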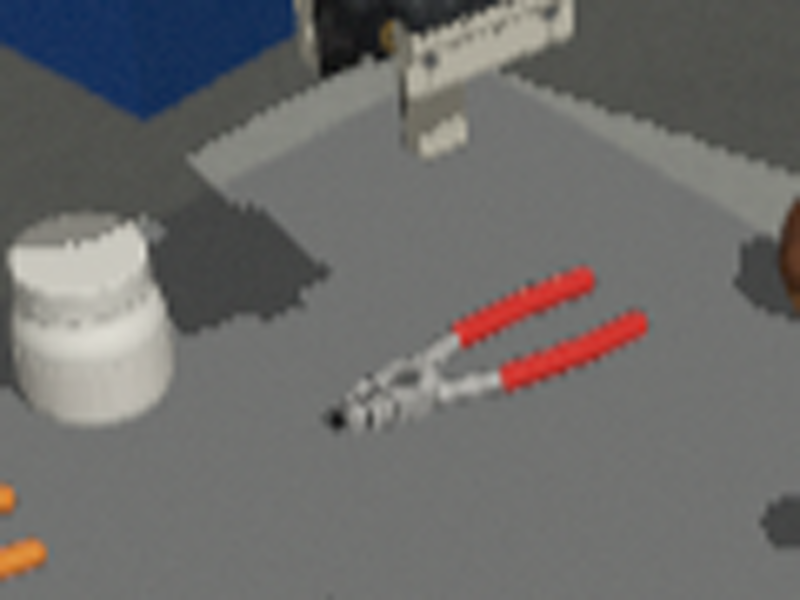

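The side view has the cutters undisturbed below the gripper with the boss near (405,385), and the tub is clear on the left.

>>> send_rows([
  [[0.002, -0.002, 0.124], 0.003],
  [[0.002, -0.002, 0.124], 0.003],
  [[0.002, -0.002, 0.124], 0.003],
  [[0.002, -0.002, 0.124], 0.003],
  [[0.002, -0.002, 0.124], 0.003],
])

```text
clock: 4.42
tool_pos: [0.4668, -0.4022, 0.121]
orientation: [-180.0, -0.1, 172.8]
force: [-0.3, -0.1, 0.0]
opening: 0.061
gripper_force: 0.0
```

>>> send_rows([
  [[0, 0, 0.02], 0],
  [[0, 0, 0.04], 0],
  [[0, 0, 0.055], 0],
  [[0, 0, 0.064], 0],
  [[0, 0, 0.064], 0],
])

```text
clock: 4.83
tool_pos: [0.4675, -0.4011, 0.0695]
orientation: [180.0, -0.0, 172.8]
force: [0.2, 0.4, 0.5]
opening: 0.0613
gripper_force: 0.0
```

>>> send_rows([
  [[0, 0, 0], 0],
  [[0, 0, 0], 0],
  [[0, 0, 0], 0],
  [[0, 0, 0], 0],
  [[0, 0, 0], 0],
], gripper=0.29)

```text
clock: 5.25
tool_pos: [0.4681, -0.4008, 0.0703]
orientation: [-180.0, 0.1, 172.8]
force: [0.2, 1.3, 1.1]
opening: 0.0336
gripper_force: 0.5
```

>>> send_rows([
  [[0, 0, 0], 0],
  [[0, 0, 0], 0],
  [[0, 0, 0], 0],
  [[0, 0, 0], 0],
  [[0, 0, 0], 0],
])

```text
clock: 5.67
tool_pos: [0.468, -0.4009, 0.0703]
orientation: [-180.0, 0.0, 172.8]
force: [-0.2, 1.6, 6.0]
opening: 0.0286
gripper_force: 28.6
```

>>> send_rows([
  [[0, 0, -0.05], 0],
  [[0, 0, -0.1], 0],
  [[0, 0, -0.15], 0],
  [[0, 0, -0.2], 0],
  [[0, 0, -0.2], 0],
])

```text
clock: 6.08
tool_pos: [0.4707, -0.4028, 0.2387]
orientation: [-179.7, 0.7, 172.9]
force: [1.1, -0.4, -0.7]
opening: 0.0285
gripper_force: 28.9
```

```bash
python3 - <<'E'
from h import *
s=ctrl.get_obs(); print(s["tool_pos"],s["opening"],s["gripper_force"],s["force"],s["moment"])
B=ctrl.snapshot("scene"); u,v=proj(B,[[*s["tool_pos"][:2],.15]])[0].astype(int)
save(B,"p3.png",(u-80,v-60,u+80,v+60))
E
```

```text
[ 0.47069332 -0.40280908  0.23870051] 0.02852098541107649 28.936086371541023 [ 1.09133199 -0.42043096 -0.72781175] [-0.27277111 -0.46981051 -0.01028625]
```

View pics/p3.png

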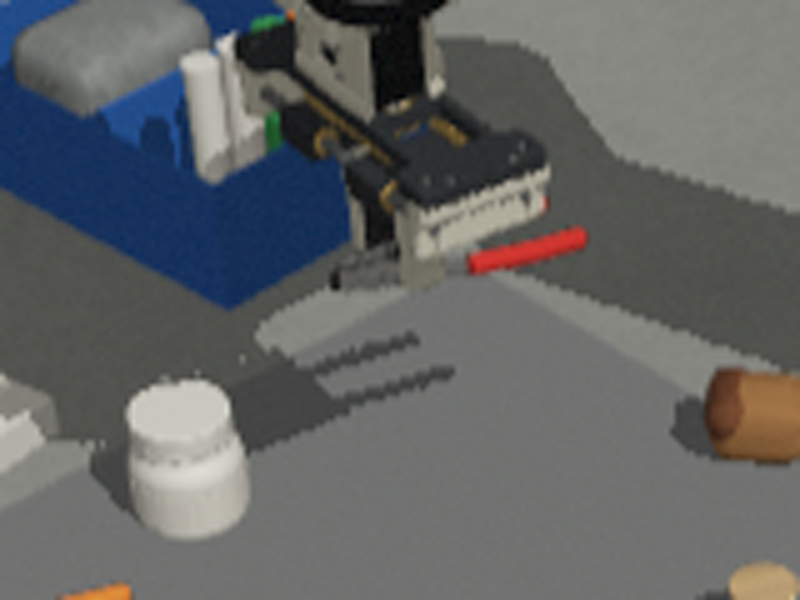

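The cutters are held level between the fingers at about (420,265), so they have not swung under 29 N. I'll lower a little and ease the grip.

>>> send_rows([
  [[0, 0, 0.03], 0],
  [[0, 0, 0.055], 0],
  [[0, 0, 0.055], 0],
  [[0, 0, 0.055], 0],
  [[0, 0, 0.055], 0],
], gripper=0.322)

```text
clock: 6.55
tool_pos: [0.468, -0.4009, 0.1859]
orientation: [-180.0, -0.0, 172.8]
force: [0.2, -0.7, -1.6]
opening: 0.0289
gripper_force: 23.9
```

>>> send_rows([
  [[0, 0, 0], 0],
  [[0, 0, 0], 0],
  [[0, 0, 0], 0],
  [[0, 0, 0], 0],
  [[0, 0, 0], 0],
])

```text
clock: 6.97
tool_pos: [0.4679, -0.4008, 0.1861]
orientation: [-180.0, 0.0, 172.8]
force: [-0.7, 0.4, -1.6]
opening: 0.0283
gripper_force: 23.9
```

>>> send_rows([
  [[0, 0, 0], 0],
  [[0, 0, 0], 0],
  [[0, 0, 0], 0],
  [[0, 0, 0], 0],
  [[0, 0, 0], 0],
], gripper=0.33)

```text
clock: 7.38
tool_pos: [0.4678, -0.4007, 0.1857]
orientation: [180.0, -0.0, 172.8]
force: [-0.6, -0.1, -1.8]
opening: 0.0291
gripper_force: 8.7
```

>>> send_rows([
  [[0, 0, 0], 0],
  [[0, 0, 0], 0],
  [[0, 0, 0], 0],
  [[0, 0, 0], 0],
  [[0, 0, 0], 0],
], gripper=0.335)

```text
clock: 7.8
tool_pos: [0.4679, -0.4008, 0.186]
orientation: [-180.0, 0.0, 172.8]
force: [-0.4, -0.3, 0.3]
opening: 0.0292
gripper_force: 0.0
```

```bash
python3 - <<'E'
from h import *
s=ctrl.get_obs(); print(s["tool_pos"],s["opening"],s["gripper_force"],s["force"])
B=ctrl.snapshot("scene"); u,v=proj(B,[[*s["tool_pos"][:2],.08]])[0].astype(int)
save(B,"p4.png",(u-80,v-60,u+80,v+60))
E
```

```text
[ 0.46792737 -0.40082646  0.18596638] 0.02915083218292667 0.0 [-0.40334538 -0.31103765  0.30459721]
```

View pics/p4.png

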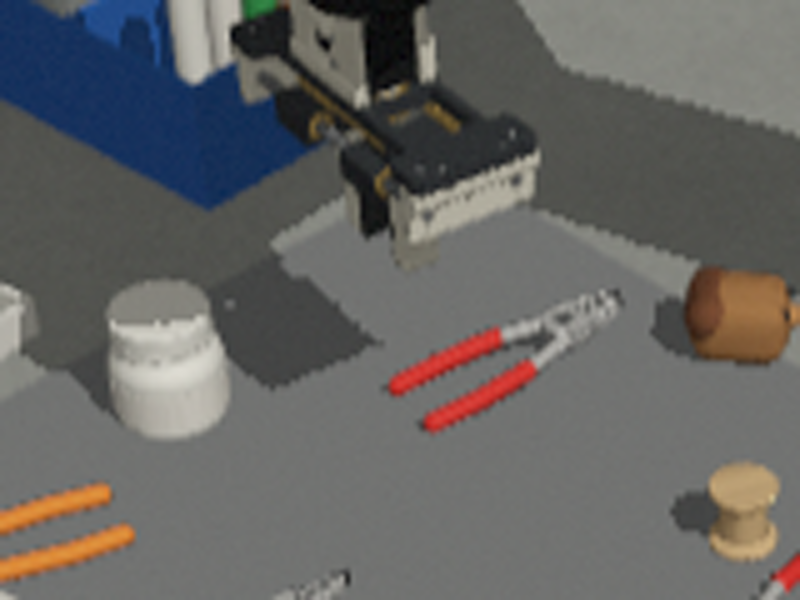

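The pair swung over and dropped. It lies flat again, head towards the robot: boss near (575,322) in the crop, tip (618,298), handle ends (395,387) and (432,424).

```bash
python3 - <<'E'
from h import *
s=ctrl.get_obs(); B=ctrl.snapshot("scene"); A=ctrl.snapshot("top")
u0=proj(B,[[*s["tool_pos"][:2],.08]])[0].astype(int)-[80,60]
P=[w_at(B,u0+(np.array(q)+.5)/5-.5,.009)[0][:2] for q in((575,322),(618,298),(395,387),(432,424))]
b=P[0]; e=(P[2]+P[3])/2; print(b,P[1],e,np.linalg.norm(P[1]-b),np.linalg.norm(e-b),np.degrees(np.arctan2(*(b-e)[::-1])),np.degrees(np.arctan2(*(P[1]-e)[::-1])))
for k in("cutters","cutters_head"):
  for p in(A,B):
    for d in ctrl.boxes_of(p,k)[:2]: print(k,d["conf"],w_at(p,px(d),.009)[0])
u,v=proj(A,[[.42,-.4,.009]])[0].astype(int); save(A,"t4.png",(u-40,v-30,u+40,v+30)); print(u,v)
E
```

```text
[ 0.3435339  -0.39540188] [ 0.30788667 -0.39558223] [ 0.46719974 -0.39977517] 0.03564769052524417 0.12374313923464239 177.97464890749012 178.492387259893
cutters 0.6 [ 0.39580293 -0.37396851  0.009     ]
cutters 0.83 [ 0.38406883 -0.40124254  0.009     ]
cutters_head 0.61 [ 0.39207424 -0.37190837  0.009     ]
cutters_head 0.69 [ 0.38458311 -0.41442551  0.009     ]
cutters_head 0.25 [0.77643869 0.04824767 0.009     ]
449 267
```

View pics/t4.png

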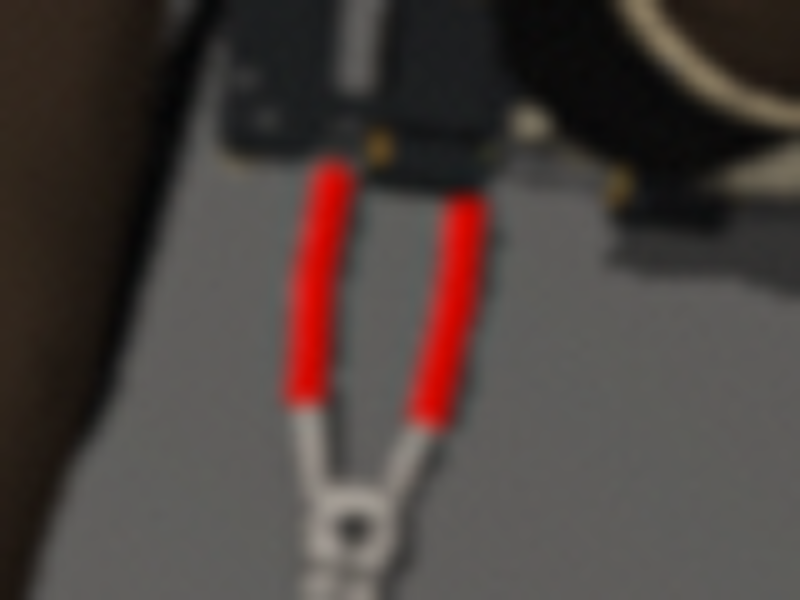

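```bash
python3 - <<'E'
from h import *
A=ctrl.snapshot("top"); print(w_at(A,[[443.6,289.2]],.009)[0])
b=(w_at(A,[[443.6,289.2]],.009)[0][:2]+[.3435,-.3954])/2; print(b)
plan([(*b,.15,173),(*b,.0685,173)])
E
```

```text
[ 0.35413682 -0.38032542  0.009     ]
[ 0.34881841 -0.38786271]
  [[0.150,-0.003,0.045],-0.002]
 -> [ 3.488e-01 -3.879e-01  1.500e-01  1.730e+02]
  [[0.000,0.000,0.102],-0.000]
 -> [ 3.488e-01 -3.879e-01  6.850e-02  1.730e+02]
```

```bash
python3 - <<'E'
from m import *
A=ctrl.snapshot("top"); B=ctrl.snapshot("scene")
a=A["color"][237:297,409:489]; cv2.imwrite("pics/x.png",np.hstack([cv2.resize(a,(400,300),interpolation=cv2.INTER_CUBIC), cv2.resize(B["color"][140:200,210:290],(400,300),interpolation=cv2.INTER_CUBIC)])[:,:,::-1])
for p in(A,B):
  for n,k,c,s,a in poses(p,[("cut",(.40,-.385))]): print(n,k,c)
E
```

```text
cut 214 [ 0.42640598 -0.39316903]
cut 178 [ 0.42701453 -0.39640337]
```

View pics/x.png

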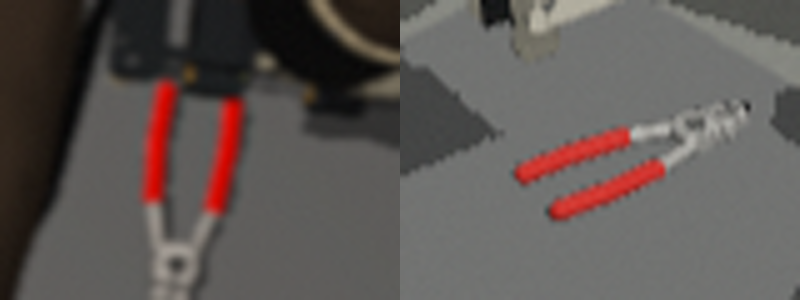

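Top crop: boss (176,262); side crop: boss about (690,127). The red centroids from both cameras now agree, so the earlier side view caught the pair still sliding. The boss is at about (0.354, -0.382).

```bash
python3 - <<'E'
from h import *
B=ctrl.snapshot("scene"); print(w_at(B,[[267.6,165]],.009)[0])
b=(.353,-.3825)
plan([(*b,.13,172.8),(*b,.069,172.8)],start=(.468,-.4009,.1859,172.8))
E
```

```text
[ 0.35590441 -0.38615732  0.009     ]
  [[0.145,0.005,0.070],-0.000]
 -> [ 3.530e-01 -3.825e-01  1.300e-01  1.728e+02]
  [[0.000,0.000,0.076],-0.000]
 -> [ 3.530e-01 -3.825e-01  6.900e-02  1.728e+02]
```

>>> send_rows([
  [[0.05, 0.002, 0.02], 0],
  [[0.1, 0.004, 0.05], 0],
  [[0.143, 0.004, 0.07], 0],
  [[0.143, 0.004, 0.07], 0],
  [[0.143, 0.004, 0.07], 0],
], gripper=0.65)

```text
clock: 8.77
tool_pos: [0.3518, -0.3825, 0.1288]
orientation: [179.9, -0.2, 172.7]
force: [1.1, -0.2, 1.0]
opening: 0.0552
gripper_force: 0.0
```

>>> send_rows([
  [[0, 0, 0.03], 0],
  [[0, 0, 0.06], 0],
  [[0, 0, 0.077], 0],
  [[0, 0, 0.077], 0],
  [[0, 0, 0.077], 0],
])

```text
clock: 9.18
tool_pos: [0.3558, -0.3837, 0.0681]
orientation: [-180.0, -0.0, 172.9]
force: [0.4, -0.4, 1.4]
opening: 0.057
gripper_force: 0.0
```

>>> send_rows([
  [[0, 0, 0], 0],
  [[0, 0, 0], 0],
  [[0, 0, 0], 0],
  [[0, 0, 0], 0],
  [[0, 0, 0], 0],
], gripper=0.29)

```text
clock: 9.6
tool_pos: [0.3548, -0.3833, 0.0685]
orientation: [-180.0, 0.0, 172.8]
force: [1.4, 0.8, 1.4]
opening: 0.0297
gripper_force: 3.3
```

>>> send_rows([
  [[0, 0, 0], 0],
  [[0, 0, 0], 0],
  [[0, 0, 0], 0],
  [[0, 0, 0], 0],
  [[0, 0, 0], 0],
])

```text
clock: 10.02
tool_pos: [0.3549, -0.3833, 0.0684]
orientation: [-180.0, 0.0, 172.8]
force: [-0.2, 2.8, 4.6]
opening: 0.0278
gripper_force: 28.6
```

>>> send_rows([
  [[0, 0, -0.05], 0],
  [[0, 0, -0.1], 0],
  [[0, 0, -0.15], 0],
  [[0, 0, -0.15], 0],
  [[0, 0, -0.15], 0],
])

```text
clock: 10.43
tool_pos: [0.3555, -0.3838, 0.1904]
orientation: [-179.9, 0.3, 172.8]
force: [0.1, -0.1, -2.1]
opening: 0.0276
gripper_force: 28.9
```

>>> send_rows([
  [[0, 0, 0], 0],
  [[0, 0, 0], 0],
  [[0, 0, 0], 0],
  [[0, 0, 0], 0],
  [[0, 0, 0], 0],
], gripper=0.329)

```text
clock: 10.85
tool_pos: [0.3545, -0.3833, 0.1874]
orientation: [180.0, -0.1, 172.8]
force: [0.7, 0.3, -0.7]
opening: 0.029
gripper_force: 0.0
```

>>> send_rows([
  [[0, 0, 0], 0],
  [[0, 0, 0], 0],
  [[0, 0, 0], 0],
  [[0, 0, 0], 0],
  [[0, 0, 0], 0],
])

```text
clock: 11.27
tool_pos: [0.3547, -0.3833, 0.1882]
orientation: [-180.0, 0.0, 172.8]
force: [0.2, 0.2, -0.3]
opening: 0.029
gripper_force: 0.0
```

```bash
python3 - <<'E'
from h import *
A=ctrl.snapshot("top"); B=ctrl.snapshot("scene")
u,v=proj(A,[[.354,-.383,.02]])[0].astype(int); u2,v2=proj(B,[[.354,-.383,.02]])[0].astype(int); print(u,v,u2,v2)
cv2.imwrite("pics/y.png",np.hstack([cv2.resize(p["color"][b-50:b+50,a-40:a+40],(400,500),interpolation=cv2.INTER_CUBIC) for p,a,b in((A,u,v),(B,u2,v2))])[:,:,::-1])
E
```

```text
445 288 268 162
```

View pics/y.png

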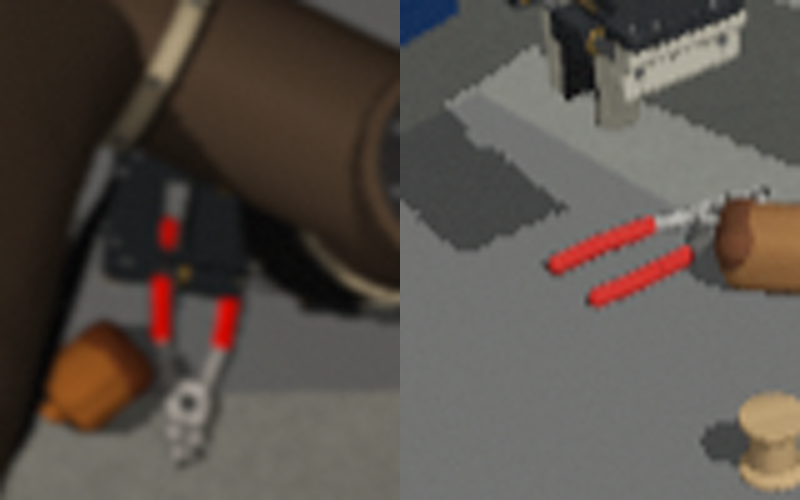

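The top crop shows the pair dropped again: boss (187,402), handles towards the gripper. The wooden block at (100,375) is too close for a boss grasp, so I'll grip both handles and pull the pair clear first.

```bash
cat >> h.py <<'E'
def red(p):
    H,S,V=cv2.split(cv2.cvtColor(p["color"],cv2.COLOR_RGB2HSV))
    return ((H<6)|(H>172))&(S>140)&(V>80)
E
python3 - <<'E'
from m import *
A=ctrl.snapshot("top"); B=ctrl.snapshot("scene")
print(w_at(A,[[405+37.3,238+80.3],[405+38.4-.5,238+69-.5]],.009)); print(w_at(B,[[290,154]],.009))
for n,k,c,s,a in poses(B,[("cut",(.345,-.375))]):
    print(n,k,c,a.min(0),a.max(0))
    for lo in np.arange(a[:,0].min(),a[:,0].max(),.015):
        q=a[(a[:,0]>=lo)&(a[:,0]<lo+.015)]; print(lo.round(3),q[:,1].min().round(3),q[:,1].max().round(3),q[:,1].mean().round(3))
m=ctrl.cut_out(B,"head_block")
if m: v,u=np.nonzero(m[0]["pixels"]); w=w_at(B,np.c_[u,v],.02); print(m[0]["conf"],w.min(0),w.max(0))
E
```

```text
[[ 0.26576798 -0.3742506   0.009     ]
 [ 0.30141738 -0.37692381  0.009     ]]
[[ 0.26789948 -0.38060541  0.009     ]]
cut 161 [ 0.34004024 -0.38468075] [ 0.29909979 -0.41697913] [ 0.38007286 -0.35487516]
0.299 -0.408 -0.356 -0.385
0.314 -0.411 -0.355 -0.384
0.329 -0.414 -0.356 -0.385
0.344 -0.415 -0.357 -0.386
0.359 -0.417 -0.358 -0.386
0.374 -0.409 -0.362 -0.381
0.57 [ 0.72982824 -0.0034056   0.02      ] [0.81423409 0.09669221 0.02      ]
```

```bash
python3 - <<'E'
from h import *
plan([(.347,-.3835,.072,175),(.477,-.4035,.072,175)],start=(.3547,-.3833,.188,172.8))
E
```

```text
[[0.009,-0.002,0.145],-0.024]
 -> [ 3.470e-01 -3.835e-01  7.200e-02  1.750e+02]
  [[-0.164,-0.011,-0.000],-0.000]
 -> [ 4.770e-01 -4.035e-01  7.200e-02  1.750e+02]
```

>>> send_rows([
  [[0.009, -0.002, 0], -0.024],
  [[0.009, -0.002, 0], -0.024],
  [[0.009, -0.002, 0.04], -0.024],
  [[0.009, -0.002, 0.08], -0.024],
  [[0.009, -0.002, 0.1], -0.024],
], gripper=0.9)

```text
clock: 11.93
tool_pos: [0.3464, -0.3832, 0.1056]
orientation: [179.9, -0.1, 174.9]
force: [-1.0, 0.2, -0.2]
opening: 0.0568
gripper_force: 0.0
```

>>> send_rows([
  [[0, 0, 0.02], 0],
  [[0, 0, 0.04], 0],
  [[0, 0, 0.045], 0],
  [[0, 0, 0.045], 0],
  [[0, 0, 0.045], 0],
])

```text
clock: 12.35
tool_pos: [0.3477, -0.3842, 0.0725]
orientation: [-180.0, -0.0, 175.0]
force: [0.5, -0.4, 0.1]
opening: 0.0787
gripper_force: 0.0
```

>>> send_rows([
  [[0, 0, 0], 0],
  [[0, 0, 0], 0],
  [[0, 0, 0], 0],
  [[0, 0, 0], 0],
  [[0, 0, 0], 0],
], gripper=0.55)

```text
clock: 12.77
tool_pos: [0.3477, -0.3841, 0.0728]
orientation: [-180.0, 0.1, 175.0]
force: [0.1, 0.8, 3.8]
opening: 0.0536
gripper_force: 29.9
```

>>> send_rows([
  [[0, 0, 0], 0],
  [[0, 0, 0], 0],
  [[0, 0, 0], 0],
  [[0, 0, 0], 0],
  [[0, 0, 0], 0],
])

```text
clock: 13.18
tool_pos: [0.3477, -0.3841, 0.0727]
orientation: [-180.0, 0.0, 175.0]
force: [-0.5, 2.4, 6.1]
opening: 0.0538
gripper_force: 30.1
```

>>> send_rows([
  [[-0.03, -0.002, 0], 0],
  [[-0.065, -0.004, 0], 0],
  [[-0.1, -0.007, 0], 0],
  [[-0.135, -0.009, 0], 0],
  [[-0.164, -0.011, 0], 0],
])

```text
clock: 13.6
tool_pos: [0.478, -0.4045, 0.0727]
orientation: [-180.0, -0.1, 175.0]
force: [-4.5, 0.2, 10.4]
opening: 0.0533
gripper_force: 30.5
```

>>> send_rows([
  [[0, 0, 0], 0],
  [[0, 0, 0], 0],
  [[0, 0, 0], 0],
  [[0, 0, 0], 0],
  [[0, 0, 0], 0],
], gripper=0.85)

```text
clock: 14.02
tool_pos: [0.4764, -0.4041, 0.0721]
orientation: [180.0, -0.0, 175.0]
force: [-0.5, -0.1, 0.6]
opening: 0.0739
gripper_force: 0.0
```

>>> send_rows([
  [[0, 0, -0.05], 0],
  [[0, 0, -0.1], 0],
  [[0, 0, -0.14], 0],
  [[0, 0, -0.14], 0],
  [[0, 0, -0.14], 0],
])

```text
clock: 14.43
tool_pos: [0.4778, -0.4047, 0.1871]
orientation: [-179.9, 0.3, 175.0]
force: [-0.6, -0.1, -1.2]
opening: 0.0749
gripper_force: 0.0
```

```bash
cat >> h.py <<'E'
def fit(p,r0,axis0,tail,z=.009):
    "fit boss position+axis to red-handle & steel mask in scene view using a simple outline: red centroid + PCA symmetric axis"
    from scipy.optimize import minimize
    m=red(p); v,u=np.nonzero(m); W=w_at(p,np.c_[u,v],z)[:,:2]
    W=W[np.linalg.norm(W-np.array(r0),axis=1)<.09]
    c=W.mean(0)
    # axis: direction along which the two handles are symmetric -> split by k-means, average of the two strip directions
    _,lab,cen=cv2.kmeans(W.astype(np.float32),2,None,(3,50,1e-5),10,cv2.KMEANS_PP_CENTERS)
    ang=[]
    for i in(0,1):
        q=W[lab.ravel()==i]; e=np.linalg.eigh(np.cov(q.T))[1][:,1]; a=np.degrees(np.arctan2(e[1],e[0])); ang.append(axis0+(a-axis0+90)%180-90)
    return c,W.shape[0],ang,np.linalg.norm(cen[0]-cen[1])
E
python3 - <<'E'
from h import *
A=ctrl.snapshot("top"); B=ctrl.snapshot("scene")
for p in(A,B): print(fit(p,(.47,-.405),175,.11))
for p in(A,B): print(fit(p,(.385,-.121),3,.11))
for p in(A,B): print(fit(p,(.707,-.301),-176,.11))
for p in(A,B):
  for d in ctrl.boxes_of(p,"cutters_head")[:2]: print(d["conf"],w_at(p,px(d),.009)[0])
E
```

```text
(array([ 0.46087807, -0.40655201]), 128, [np.float64(178.78164239369426), np.float64(172.13200616774282)], np.float32(0.044382993))
(array([ 0.47714671, -0.4050134 ]), 178, [np.float64(171.56000631949223), np.float64(175.07341743071595)], np.float32(0.041532107))
(array([ 0.385194  , -0.10395046]), 118, [np.float64(-58.1735405767966), np.float64(10.141953543450967)], np.float32(0.039097928))
(array([ 0.38627913, -0.12067152]), 173, [np.float64(4.133214777421159), np.float64(3.682398900073082)], np.float32(0.039035656))h.py:39: RuntimeWarning: Mean of empty slice.
  c=W.mean(0)
  ret = um.true_divide(
Traceback (most recent call last):
  File "h.py", line 41, in fit
    _,lab,cen=cv2.kmeans(W.astype(np.float32),2,None,(3,50,1e-5),10,cv2.KMEANS_PP_CENTERS)
              ~~~~~~~~~~^^^^^^^^^^^^^^^^^^^^^^^^^^^^^^^^^^^^^^^^^^^^^^^^^^^^^^^^^^^^^^^^^^
cv2.error: OpenCV(4.12.0) /io/opencv/modules/core/src/kmeans.cpp:243: error: (-2:Unspecified error) in function 'double cv::kmeans(cv::InputArray, int, cv::InputOutputArray, cv::TermCriteria, int, int, cv::OutputArray)'
> There can't be more clusters than elements (expected: 'N >= K'), where
>     'N' is 0
> must be greater than or equal to
>     'K' is 2
```

```bash
python3 - <<'E'
from h import *
plan([(.4036,-.398,.12,175),(.4036,-.398,.0685,175)],start=(.4765,-.404,.184,175))
E
```

```text
[[0.091,-0.001,0.080],-0.000]
 -> [ 4.036e-01 -3.980e-01  1.200e-01  1.750e+02]
  [[0.000,0.000,0.064],-0.000]
 -> [ 4.036e-01 -3.980e-01  6.850e-02  1.750e+02]
```

>>> send_rows([
  [[0.04, 0, 0.02], 0],
  [[0.091, -0.001, 0.05], 0],
  [[0.091, -0.001, 0.08], 0],
  [[0.091, -0.001, 0.08], 0],
  [[0.091, -0.001, 0.08], 0],
], gripper=0.65)

```text
clock: 14.95
tool_pos: [0.4036, -0.3984, 0.1188]
orientation: [179.9, -0.2, 175.0]
force: [0.8, 0.1, 0.8]
opening: 0.0575
gripper_force: 0.0
```

>>> send_rows([
  [[0, 0, 0.03], 0],
  [[0, 0, 0.05], 0],
  [[0, 0, 0.064], 0],
  [[0, 0, 0.064], 0],
  [[0, 0, 0.064], 0],
])

```text
clock: 15.37
tool_pos: [0.4056, -0.3989, 0.0692]
orientation: [-180.0, -0.0, 175.0]
force: [0.5, -0.0, 0.2]
opening: 0.0567
gripper_force: 0.0
```

>>> send_rows([
  [[0, 0, 0], 0],
  [[0, 0, 0], 0],
  [[0, 0, 0], 0],
  [[0, 0, 0], 0],
  [[0, 0, 0], 0],
], gripper=0.29)

```text
clock: 15.78
tool_pos: [0.405, -0.3987, 0.0696]
orientation: [-180.0, 0.1, 175.0]
force: [0.9, 2.6, 3.9]
opening: 0.0294
gripper_force: 19.3
```

>>> send_rows([
  [[0, 0, 0], 0],
  [[0, 0, 0], 0],
  [[0, 0, 0], 0],
  [[0, 0, 0], 0],
  [[0, 0, 0], 0],
])

```text
clock: 16.2
tool_pos: [0.4051, -0.3987, 0.0696]
orientation: [-180.0, 0.0, 175.0]
force: [0.4, 2.5, 5.9]
opening: 0.0287
gripper_force: 28.8
```

>>> send_rows([
  [[0, 0, -0.04], 0],
  [[0, 0, -0.08], 0],
  [[0, 0, -0.12], 0],
  [[0, 0, -0.15], 0],
  [[0, 0, -0.15], 0],
])

```text
clock: 16.62
tool_pos: [0.4066, -0.4001, 0.1943]
orientation: [-179.8, 0.4, 175.0]
force: [1.4, -0.4, -0.8]
opening: 0.0286
gripper_force: 28.9
```

>>> send_rows([
  [[0, 0, 0], 0],
  [[0, 0, 0], 0],
  [[0, 0, 0], 0],
  [[0, 0, 0], 0],
  [[0, 0, 0], 0],
], gripper=0.316)

```text
clock: 17.03
tool_pos: [0.4043, -0.3984, 0.1878]
orientation: [180.0, -0.1, 175.0]
force: [-0.3, -0.5, -2.3]
opening: 0.0286
gripper_force: 28.9
```

>>> send_rows([
  [[0, 0, 0], 0],
  [[0, 0, 0], 0],
  [[0, 0, 0], 0],
  [[0, 0, 0], 0],
  [[0, 0, 0], 0],
], gripper=0.319)

```text
clock: 17.45
tool_pos: [0.4047, -0.3986, 0.1889]
orientation: [-180.0, 0.0, 175.0]
force: [-0.4, 0.3, -2.4]
opening: 0.0288
gripper_force: 28.9
```

>>> send_rows([
  [[0, 0, 0], 0],
  [[0, 0, 0], 0],
  [[0, 0, 0], 0],
  [[0, 0, 0], 0],
  [[0, 0, 0], 0],
], gripper=0.323)

```text
clock: 17.87
tool_pos: [0.4047, -0.3986, 0.189]
orientation: [180.0, 0.0, 175.0]
force: [-0.9, 0.5, -2.2]
opening: 0.0283
gripper_force: 25.4
```

>>> send_rows([
  [[0, 0, 0], 0],
  [[0, 0, 0], 0],
  [[0, 0, 0], 0],
  [[0, 0, 0], 0],
  [[0, 0, 0], 0],
], gripper=0.326)

```text
clock: 18.28
tool_pos: [0.4047, -0.3986, 0.1889]
orientation: [180.0, -0.0, 175.0]
force: [0.0, 0.2, -1.6]
opening: 0.0291
gripper_force: 22.4
```

>>> send_rows([
  [[0, 0, 0], 0],
  [[0, 0, 0], 0],
  [[0, 0, 0], 0],
  [[0, 0, 0], 0],
  [[0, 0, 0], 0],
], gripper=0.329)

```text
clock: 18.7
tool_pos: [0.4047, -0.3986, 0.189]
orientation: [180.0, -0.0, 175.0]
force: [-0.2, 0.4, -2.2]
opening: 0.0289
gripper_force: 19.4
```

>>> send_rows([
  [[0, 0, 0], 0],
  [[0, 0, 0], 0],
  [[0, 0, 0], 0],
  [[0, 0, 0], 0],
  [[0, 0, 0], 0],
], gripper=0.33)

```text
clock: 19.12
tool_pos: [0.4047, -0.3986, 0.189]
orientation: [180.0, -0.0, 175.0]
force: [1.1, -0.0, -2.0]
opening: 0.0292
gripper_force: 18.5
```

>>> send_rows([
  [[0, 0, 0], 0],
  [[0, 0, 0], 0],
  [[0, 0, 0], 0],
  [[0, 0, 0], 0],
  [[0, 0, 0], 0],
], gripper=0.334)

```text
clock: 19.53
tool_pos: [0.4048, -0.3987, 0.1891]
orientation: [-180.0, 0.0, 175.0]
force: [0.5, -0.1, -0.4]
opening: 0.0293
gripper_force: 0.0
```

>>> send_rows([
  [[0, 0, 0], 0],
  [[0, 0, 0], 0],
  [[0, 0, 0], 0],
  [[0, 0, 0], 0],
  [[0, 0, 0], 0],
], gripper=0.336)

```text
clock: 19.95
tool_pos: [0.4047, -0.3987, 0.1891]
orientation: [-180.0, 0.0, 175.0]
force: [-0.2, 0.1, -0.4]
opening: 0.029
gripper_force: 0.0
```

```bash
cat >> h.py <<'E'
def state(back,tail=.073,f=-62e-3):
    "scene-view check: red centroid px vs predicted for level / hanging pair; back=+1/-1 handle side along tool x"
    s=ctrl.get_obs(); B=ctrl.snapshot("scene"); y=np.radians(s["orientation"][2]); t=s["tool_pos"]
    b=t+[0,0,f]; lev=b+back*tail*np.array([np.cos(y),np.sin(y),0]); dn=b-[0,0,tail]
    v,u=np.nonzero(red(B)); uv=np.c_[u,v]; q=proj(B,[b,lev,dn]); c=uv[np.linalg.norm(uv-q[0],axis=1)<70]
    print("boss",q[0].round(),"level",q[1].round(),"down",q[2].round(),"red",len(c),c.mean(0).round() if len(c) else None,"F",s["gripper_force"].__round__(1),"Fz",s["force"][2].round(1)); return B,q
E
python3 -c "
from h import *
state(-1)"
```

```text
boss [250. 137.] level [229. 146.] down [252. 158.] red 154 [241. 179.] F 0.0 Fz -0.4
```

```bash
python3 - <<'E'
from m import *
A=ctrl.snapshot("top"); B=ctrl.snapshot("scene")
for p in(A,B):
    c0=w_at(p,[[241,179]],.009)[0][:2] if p is B else c
    c,n,ang,sep=fit(p,c0,175,0); print(c,n,ang,sep)
    H,S,V=cv2.split(cv2.cvtColor(p["color"],cv2.COLOR_RGB2HSV))
v,u=np.nonzero(red(B)); W=w_at(B,np.c_[u,v],.009)[:,:2]; W=W[np.linalg.norm(W-c,axis=1)<.09]; print(W.min(0),W.max(0))
for d in ctrl.cut_out(B,"cutters")[:2]:
    v,u=np.nonzero(d["pixels"]); w=w_at(B,np.c_[u,v],.009)[:,:2]; print(d["conf"],len(u),w.min(0),w.max(0),w.mean(0))
for d in ctrl.boxes_of(B,"cutters_head")[:3]: print(d["conf"],w_at(B,px(d),.009)[0])
for d in ctrl.boxes_of(A,"cutters_head")[:3]: print(d["conf"],w_at(A,px(d),.009)[0])
u0,v0=proj(B,[[*c,.009]])[0].astype(int); save(B,"z.png",(u0-50,v0-37,u0+50,v0+37)); print(u0,v0)
E
```

```text
Traceback (most recent call last):
NameError: name 'c' is not defined
```

```bash
cat > loc.py <<'E'
from m import *
def loc(c,axis0=175,cls="cutters"):
    A=ctrl.snapshot("top"); B=ctrl.snapshot("scene")
    for n,p in(("B",B),("A",A)):
        try:
            cc,k,ang,sep=fit(p,c,axis0,0); print(n,"red",cc.round(4),k,np.round(ang,1),round(float(sep),4))
            if n=="B": c=cc
        except Exception as e: print(n,"none")
    for n,p in(("B",B),("A",A)):
        for d in ctrl.cut_out(p,cls)[:2]:
            v,u=np.nonzero(d["pixels"]); w=w_at(p,np.c_[u,v],.009)[:,:2]; far=w[np.argmax(np.linalg.norm(w-c,axis=1))]
            print(n,cls,round(d["conf"],2),len(u),"min",w.min(0).round(3),"max",w.max(0).round(3),"mean",w.mean(0).round(3),"far",far.round(3))
        for d in ctrl.boxes_of(p,cls+"_head")[:2]: print(n,"head",round(d["conf"],2),w_at(p,px(d),.009)[0][:2].round(3))
    return A,B,c
E
python3 - <<'E'
from loc import *
p=ctrl.snapshot("scene"); loc(w_at(p,[[241,179]],.009)[0][:2])
E
```

```text
B red [ 0.4599 -0.3881] 155 [193.6 191.4] 0.0418
A red [ 0.4847 -0.362 ] 13 [177.6 168.6] 0.0069
B cutters 0.82 399 min [ 0.42  -0.427] max [ 0.568 -0.355] mean [ 0.491 -0.385] far [ 0.568 -0.367]
B head 0.53 [ 0.507 -0.395]
B head 0.29 [0.47  0.266]
A cutters 0.28 732 min [0.407 0.491] max [0.488 0.633] mean [0.446 0.548] far [0.443 0.633]
```

```bash
python3 - <<'E'
from h import *
plan([(.46,-.388,.11,190),(.46,-.388,.072,190),(.42,-.318,.072,190),(.42,-.318,.12,190)],start=(.4047,-.3987,.189,175))
E
```

```text
[[-0.068,0.019,0.099],-0.167]
 -> [ 4.60e-01 -3.88e-01  1.10e-01  1.90e+02]
  [[-0.000,0.000,0.048],-0.000]
 -> [ 4.60e-01 -3.88e-01  7.20e-02  1.90e+02]
  [[0.034,0.095,-0.000],-0.000]
 -> [ 4.20e-01 -3.18e-01  7.20e-02  1.90e+02]
  [[-0.000,0.000,-0.060],-0.000]
 -> [ 4.20e-01 -3.18e-01  1.20e-01  1.90e+02]
```

>>> send_rows([
  [[-0.03, 0.01, 0], -0.07],
  [[-0.068, 0.019, 0], -0.14],
  [[-0.068, 0.019, 0.05], -0.167],
  [[-0.068, 0.019, 0.08], -0.167],
  [[-0.068, 0.019, 0.099], -0.167],
], gripper=0.9)

```text
clock: 20.87
tool_pos: [0.4595, -0.3873, 0.1068]
orientation: [179.9, -0.1, -170.0]
force: [-0.3, 0.1, -0.7]
opening: 0.0572
gripper_force: 0.0
```

>>> send_rows([
  [[0, 0, 0], 0],
  [[0, 0, 0.02], 0],
  [[0, 0, 0.04], 0],
  [[0, 0, 0.048], 0],
  [[0, 0, 0.048], 0],
])

```text
clock: 21.28
tool_pos: [0.4597, -0.3881, 0.0708]
orientation: [179.9, -0.1, -170.0]
force: [0.7, 0.3, -0.2]
opening: 0.0786
gripper_force: 0.0
```

>>> send_rows([
  [[0, 0, 0], 0],
  [[0, 0, 0], 0],
  [[0, 0, 0], 0],
  [[0, 0, 0], 0],
  [[0, 0, 0], 0],
], gripper=0.55)

```text
clock: 21.7
tool_pos: [0.4606, -0.3884, 0.0723]
orientation: [-180.0, 0.1, -170.0]
force: [0.8, 1.3, 4.2]
opening: 0.054
gripper_force: 30.1
```

>>> send_rows([
  [[0, 0, 0], 0],
  [[0, 0, 0], 0],
  [[0, 0, 0], 0],
  [[0, 0, 0], 0],
  [[0, 0, 0], 0],
])

```text
clock: 22.12
tool_pos: [0.4606, -0.3884, 0.0723]
orientation: [-180.0, 0.1, -170.0]
force: [-1.3, 1.8, 6.4]
opening: 0.0539
gripper_force: 30.1
```

>>> send_rows([
  [[0.007, 0.02, 0], 0],
  [[0.014, 0.04, 0], 0],
  [[0.021, 0.06, 0], 0],
  [[0.028, 0.08, 0], 0],
  [[0.034, 0.095, 0], 0],
])

```text
clock: 22.53
tool_pos: [0.4209, -0.3179, 0.0723]
orientation: [-179.9, 0.1, -170.0]
force: [1.1, -1.8, 2.2]
opening: 0.0536
gripper_force: 30.0
```

>>> send_rows([
  [[0, 0, 0], 0],
  [[0, 0, 0], 0],
  [[0, 0, 0], 0],
  [[0, 0, 0], 0],
  [[0, 0, 0], 0],
], gripper=0.85)

```text
clock: 22.95
tool_pos: [0.4203, -0.3186, 0.071]
orientation: [180.0, -0.0, -170.0]
force: [-0.0, -0.4, -0.2]
opening: 0.0739
gripper_force: 0.0
```

>>> send_rows([
  [[0, 0, -0.03], 0],
  [[0, 0, -0.06], 0],
  [[0, 0, -0.06], 0],
  [[0, 0, -0.06], 0],
  [[0, 0, -0.06], 0],
])

```text
clock: 23.37
tool_pos: [0.42, -0.3183, 0.119]
orientation: [180.0, -0.0, -170.0]
force: [-0.5, 0.4, -0.3]
opening: 0.0743
gripper_force: 0.0
```

```bash
python3 - <<'E'
from loc import *
A,B,c=loc(np.array([.42,-.318]),10)
cv2.imwrite("pics/zz.png",np.vstack([np.hstack([cv2.resize(p["color"][b-36:b+36,a-50:a+50],(800//2,288),interpolation=cv2.INTER_CUBIC) for p,a,b in((p,*proj(p,[[*q,.02]])[0].astype(int)) for q in((.47,-.31),))]) for p in(A,B)])[:,:,::-1])
print(proj(A,[[.47,-.31,.02]]),proj(B,[[.47,-.31,.02]]))
E
```

```text
B red [ 0.4187 -0.3171] 160 [13.7 11. ] 0.0425
A red [ 0.386  -0.3232] 31 [ -4.9 -79.9] 0.0441
B cutters 0.73 349 min [ 0.376 -0.353] max [ 0.53  -0.285] mean [ 0.456 -0.31 ] far [ 0.53  -0.295]
B head 0.73 [ 0.464 -0.315]
B head 0.49 [ 0.443 -0.125]
[[420.68206431 250.98337242]] [[255.48606174 190.01767689]]
```

```bash
python3 - <<'E'
from h import *
plan([(.491,-.303,.12,190),(.491,-.303,.0675,190)],start=(.420,-.3185,.119,190))
E
```

```text
[[-0.091,0.004,-0.001],-0.000]
 -> [ 4.91e-01 -3.03e-01  1.20e-01  1.90e+02]
  [[-0.000,0.000,0.066],-0.000]
 -> [ 4.91e-01 -3.03e-01  6.75e-02  1.90e+02]
```

>>> send_rows([
  [[-0.05, 0.002, 0], 0],
  [[-0.091, 0.004, 0], 0],
  [[-0.091, 0.004, 0], 0],
  [[-0.091, 0.004, 0], 0],
  [[-0.091, 0.004, 0], 0],
], gripper=0.6)

```text
clock: 24.08
tool_pos: [0.4909, -0.302, 0.1186]
orientation: [180.0, -0.1, -170.0]
force: [0.1, 0.3, 0.1]
opening: 0.0532
gripper_force: 0.0
```

>>> send_rows([
  [[0, 0, 0.02], 0],
  [[0, 0, 0.04], 0],
  [[0, 0, 0.055], 0],
  [[0, 0, 0.066], 0],
  [[0, 0, 0.066], 0],
])

```text
clock: 24.5
tool_pos: [0.4902, -0.3024, 0.0664]
orientation: [180.0, -0.1, -170.0]
force: [0.6, 0.2, 0.1]
opening: 0.0526
gripper_force: 0.0
```

>>> send_rows([
  [[0, 0, 0], 0],
  [[0, 0, 0], 0],
  [[0, 0, 0], 0],
  [[0, 0, 0], 0],
  [[0, 0, 0], 0],
], gripper=0.34)

```text
clock: 24.92
tool_pos: [0.4913, -0.3024, 0.0666]
orientation: [-180.0, 0.0, -170.0]
force: [0.1, -0.7, 0.4]
opening: 0.0306
gripper_force: 0.1
```

>>> send_rows([
  [[0, 0, 0], 0],
  [[0, 0, 0], 0],
  [[0, 0, 0], 0],
  [[0, 0, 0], 0],
  [[0, 0, 0], 0],
], gripper=0.325)

```text
clock: 25.33
tool_pos: [0.4913, -0.3024, 0.0666]
orientation: [-180.0, -0.0, -170.0]
force: [-0.5, -1.4, 0.4]
opening: 0.0288
gripper_force: 4.1
```

>>> send_rows([
  [[0, 0, 0], 0],
  [[0, 0, 0], 0],
  [[0, 0, 0], 0],
  [[0, 0, 0], 0],
  [[0, 0, 0], 0],
])

```text
clock: 25.75
tool_pos: [0.4914, -0.3024, 0.0666]
orientation: [-180.0, 0.0, -170.0]
force: [-0.7, -1.1, 0.9]
opening: 0.0286
gripper_force: 4.0
```

>>> send_rows([
  [[0, 0, 0], 0],
  [[0, 0, 0], 0],
  [[0, 0, -0.005], 0],
  [[0, 0, -0.01], 0],
  [[0, 0, -0.02], 0],
], gripper=0.323)

```text
clock: 26.17
tool_pos: [0.4908, -0.3021, 0.0823]
orientation: [179.9, -0.1, -170.0]
force: [-0.4, -0.5, -1.9]
opening: 0.0283
gripper_force: 5.2
```

>>> send_rows([
  [[0, 0, -0.012], 0],
  [[0, 0, -0.024], 0],
  [[0, 0, -0.036], 0],
  [[0, 0, -0.048], 0],
  [[0, 0, -0.06], 0],
])

```text
clock: 26.58
tool_pos: [0.4914, -0.3024, 0.132]
orientation: [-180.0, 0.0, -170.0]
force: [0.7, -0.3, -1.6]
opening: 0.028
gripper_force: 1.1
```

>>> send_rows([
  [[0, 0, -0.015], 0],
  [[0, 0, -0.03], 0],
  [[0, 0, -0.045], 0],
  [[0, 0, -0.06], 0],
  [[0, 0, -0.075], 0],
])

```text
clock: 27.0
tool_pos: [0.4915, -0.3024, 0.1923]
orientation: [-180.0, 0.1, -170.0]
force: [1.2, -0.7, -0.5]
opening: 0.0281
gripper_force: 0.0
```

>>> send_rows([
  [[0, 0, 0], 0],
  [[0, 0, 0], 0],
  [[0, 0, 0], 0],
  [[0, 0, 0], 0],
  [[0, 0, 0], 0],
])

```text
clock: 27.42
tool_pos: [0.4911, -0.3022, 0.19]
orientation: [180.0, -0.1, -170.0]
force: [-0.5, 0.3, 0.8]
opening: 0.0284
gripper_force: 0.0
```

```bash
python3 -c "
from h import *
state(1)"
```

```text
boss [250. 164.] level [266. 151.] down [251. 185.] red 156 [263. 189.] F 0.0 Fz 0.8
```

```bash
python3 - <<'E'
from loc import *
p=ctrl.snapshot("scene"); loc(w_at(p,[[263,189]],.009)[0][:2],10)
E
```

```text
B red [ 0.4414 -0.3111] 156 [12.6  9.4] 0.0421
A red [ 0.4392 -0.3105] 212 [12.2  8.3] 0.0417
B cutters 0.67 237 min [ 0.405 -0.346] max [ 0.55  -0.284] mean [ 0.481 -0.308] far [ 0.55  -0.289]
B head 0.59 [ 0.482 -0.309]
B head 0.49 [0.384 0.508]
A cutters 0.58 160 min [ 0.403 -0.34 ] max [ 0.472 -0.282] mean [ 0.439 -0.312] far [ 0.41 -0.34]
A head 0.44 [ 0.435 -0.294]
A head 0.24 [0.438 0.55 ]
```

```bash
python3 - <<'E'
from h import *
plan([(.512,-.298,.12,190.3),(.512,-.298,.0675,190.3)],start=(.4911,-.3023,.1905,190))
E
```

```text
[[-0.027,0.001,0.088],-0.003]
 -> [ 5.120e-01 -2.980e-01  1.200e-01  1.903e+02]
  [[-0.000,0.000,0.066],-0.000]
 -> [ 5.120e-01 -2.980e-01  6.750e-02  1.903e+02]
```

>>> send_rows([
  [[-0.027, 0.001, 0.03], 0],
  [[-0.027, 0.001, 0.06], 0],
  [[-0.027, 0.001, 0.088], 0],
  [[-0.027, 0.001, 0.088], 0],
  [[-0.027, 0.001, 0.088], 0],
], gripper=0.6)

```text
clock: 28.23
tool_pos: [0.5119, -0.2977, 0.1194]
orientation: [179.9, -0.2, -170.0]
force: [-0.0, -0.1, 0.9]
opening: 0.0514
gripper_force: 0.0
```

>>> send_rows([
  [[0, 0, 0.02], 0],
  [[0, 0, 0.04], 0],
  [[0, 0, 0.055], 0],
  [[0, 0, 0.066], 0],
  [[0, 0, 0.066], 0],
])

```text
clock: 28.65
tool_pos: [0.5123, -0.2978, 0.0671]
orientation: [180.0, -0.0, -170.0]
force: [0.1, -0.2, -0.6]
opening: 0.0526
gripper_force: 0.0
```

>>> send_rows([
  [[0, 0, 0], 0],
  [[0, 0, 0], 0],
  [[0, 0, 0], 0],
  [[0, 0, 0], 0],
  [[0, 0, 0], 0],
], gripper=0.34)

```text
clock: 29.07
tool_pos: [0.5129, -0.2979, 0.0681]
orientation: [-180.0, 0.1, -170.0]
force: [-0.3, -1.7, 0.9]
opening: 0.0304
gripper_force: 0.5
```

>>> send_rows([
  [[0, 0, 0], 0],
  [[0, 0, 0], 0],
  [[0, 0, 0], 0],
  [[0, 0, 0], 0],
  [[0, 0, 0], 0],
], gripper=0.32)

```text
clock: 29.48
tool_pos: [0.5128, -0.298, 0.068]
orientation: [-180.0, 0.0, -170.0]
force: [-0.1, -0.2, 6.1]
opening: 0.028
gripper_force: 12.1
```

>>> send_rows([
  [[0, 0, 0], 0],
  [[0, 0, 0], 0],
  [[0, 0, 0], 0],
  [[0, 0, 0], 0],
  [[0, 0, 0], 0],
])

```text
clock: 29.9
tool_pos: [0.5128, -0.298, 0.0679]
orientation: [-180.0, 0.0, -170.0]
force: [-0.4, -1.3, 6.0]
opening: 0.0284
gripper_force: 12.2
```

>>> send_rows([
  [[0, 0, -0.015], 0],
  [[0, 0, -0.04], 0],
  [[0, 0, -0.065], 0],
  [[0, 0, -0.09], 0],
  [[0, 0, -0.1], 0],
])

```text
clock: 30.32
tool_pos: [0.5133, -0.298, 0.1496]
orientation: [-179.9, 0.1, -170.0]
force: [0.8, -0.2, -0.5]
opening: 0.0281
gripper_force: 1.0
```

```bash
python3 -c "
from h import *
state(1)"
```

```text
boss [245. 180.] level [262. 167.] down [247. 200.] red 119 [238. 203.] F 1.0 Fz -0.5
```

>>> send_rows([
  [[0, 0, 0], 0],
  [[0, 0, 0], 0],
  [[0, 0, 0], 0],
  [[0, 0, -0.01], 0],
  [[0, 0, -0.03], 0],
], gripper=0.29)

```text
clock: 30.78
tool_pos: [0.5109, -0.2972, 0.1688]
orientation: [179.8, -0.3, -170.0]
force: [0.8, -0.4, -1.5]
opening: 0.0267
gripper_force: 30.5
```

```bash
python3 -c "
from h import *
B,q=state(1)
a,b=q[0].astype(int); save(B,'s1.png',(a-40,b-30,a+40,b+30))"
```

```text
boss [246. 174.] level [262. 161.] down [247. 195.] red 83 [258. 184.] F 30.5 Fz -1.5
```

View pics/s1.png

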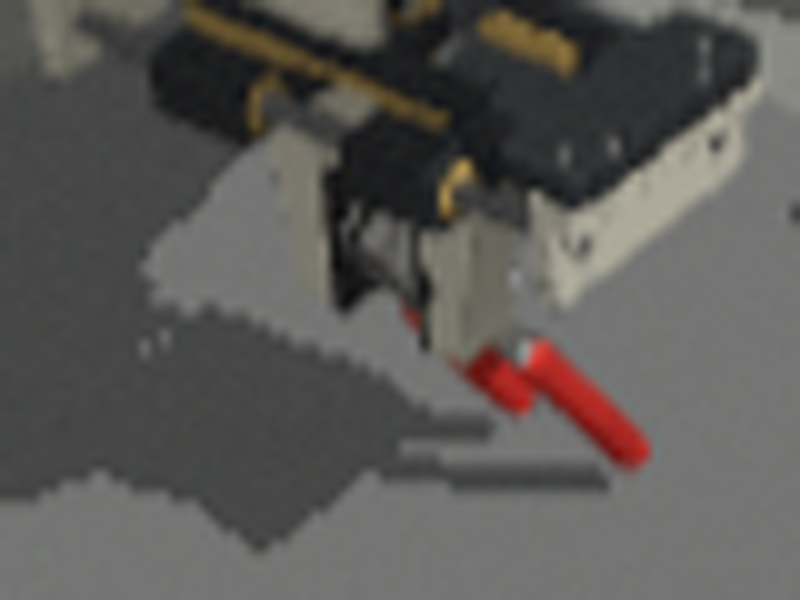

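The pair is clamped with the handles swung about 50 degrees down; red runs from (480,360) to (640,460). That is enough to go astride the bar, so I'll carry it there.

```bash
python3 - <<'E'
from h import *
s=ctrl.get_obs(); print(s["tool_pos"],s["moment"],s["gripper_force"])
plan([(.512,-.298,.34,190),(.612,.1434,.34,170.5),(.612,.1434,.25,170.5)],start=(.5128,-.298,.172,190))
E
```

```text
[ 0.51298898 -0.29811428  0.17349609] [-0.21259879 -0.32934754  0.05778698] 30.54447580128908
  [[0.001,0.000,-0.210],-0.000]
 -> [  0.512  -0.298   0.34  190.   ]
  [[-0.073,0.174,-0.000],0.072]
  [[-0.053,0.181,-0.000],0.072]
  [[-0.032,0.186,-0.000],0.072]
 -> [6.120e-01 1.434e-01 3.400e-01 1.705e+02]
  [[-0.000,-0.000,0.113],-0.000]
 -> [6.120e-01 1.434e-01 2.500e-01 1.705e+02]
```

>>> send_rows([
  [[0, 0, -0.04], 0],
  [[0, 0, -0.09], 0],
  [[0, 0, -0.14], 0],
  [[0, 0, -0.19], 0],
  [[0, 0, -0.21], 0],
])

```text
clock: 31.25
tool_pos: [0.5137, -0.2986, 0.3455]
orientation: [-179.8, 0.3, -170.0]
force: [1.8, -0.1, -1.2]
opening: 0.0267
gripper_force: 30.6
```

>>> send_rows([
  [[-0.01, 0.024, 0], 0.014],
  [[-0.025, 0.06, 0], 0.028],
  [[-0.041, 0.1, 0], 0.042],
  [[-0.057, 0.14, 0], 0.056],
  [[-0.073, 0.174, 0], 0.072],
])

```text
clock: 31.67
tool_pos: [0.5456, -0.1488, 0.3391]
orientation: [180.0, -0.0, -176.5]
force: [0.1, 0.7, -3.3]
opening: 0.0266
gripper_force: 30.5
```

>>> send_rows([
  [[-0.01, 0.036, 0], 0.014],
  [[-0.02, 0.072, 0], 0.028],
  [[-0.03, 0.108, 0], 0.042],
  [[-0.042, 0.145, 0], 0.056],
  [[-0.053, 0.181, 0], 0.072],
])

```text
clock: 32.08
tool_pos: [0.5792, -0.0017, 0.339]
orientation: [180.0, -0.0, 177.0]
force: [1.4, 0.0, -1.5]
opening: 0.0268
gripper_force: 30.5
```

>>> send_rows([
  [[-0.008, 0.045, 0], 0.014],
  [[-0.016, 0.09, 0], 0.028],
  [[-0.024, 0.13, 0], 0.042],
  [[-0.03, 0.165, 0], 0.056],
  [[-0.032, 0.186, 0], 0.072],
])

```text
clock: 32.5
tool_pos: [0.6128, 0.1469, 0.3383]
orientation: [-180.0, -0.1, 170.6]
force: [-0.4, -0.0, -1.4]
opening: 0.0269
gripper_force: 30.5
```

>>> send_rows([
  [[0, 0, 0], 0],
  [[0, 0, 0], 0],
  [[0, 0, 0], 0],
  [[0, 0, 0], 0],
  [[0, 0, 0], 0],
])

```text
clock: 32.92
tool_pos: [0.6123, 0.1429, 0.3395]
orientation: [180.0, 0.0, 170.5]
force: [0.1, -1.4, -1.3]
opening: 0.0267
gripper_force: 30.5
```

```bash
python3 - <<'E'
from h import *
B,q=state(1)
s=ctrl.get_obs(); print(s["tool_pos"],s["orientation"][2])
a,b=q[0].astype(int); save(B,'s2.png',(a-60,b-35,a+60,b+55))
plan([(.612,.1434,.34,170.5)])
# tilt estimate: red pixels -> best pitch
t=s["tool_pos"]; y=np.radians(s["orientation"][2]); v,u=np.nonzero(red(B)); uv=np.c_[u,v]; c=uv[np.linalg.norm(uv-q[0],axis=1)<60].mean(0)
for th in range(0,121,15):
    r=np.radians(th); print(th,proj(B,[t+[0,0,-.062]+.073*np.array([np.cos(y)*np.cos(r),np.sin(y)*np.cos(r),-np.sin(r)])]).round(1),end=" ")
print(c)
E
```

```text
boss [341. 222.] level [369. 209.] down [340. 247.] red 242 [340. 223.] F 30.5 Fz -1.3
[0.61229672 0.14291536 0.33959652] 170.52119707935123
  [[0.001,0.001,-0.001],0.000]
 -> [6.120e-01 1.434e-01 3.400e-01 1.705e+02]
0 [[368.6 209.1]] 15 [[367.  216.2]] 30 [[363.8 223.6]] 45 [[359.2 230.8]] 60 [[353.4 237.4]] 75 [[346.8 243. ]] 90 [[339.8 247.3]] 105 [[332.8 250. ]] 120 [[326.3 250.8]] [339.97520661 223.30165289]
```

```bash
python3 - <<'E'
from h import *
B=ctrl.snapshot("scene"); n,l,st,ce=cv2.connectedComponentsWithStats(red(B).astype(np.uint8),connectivity=8)
for i in range(1,n):
    if st[i,4]>8: print(st[i],ce[i].round(1))
s=ctrl.get_obs(); t=s["tool_pos"]; print(proj(B,[t+[0,0,-.062],t,[.692,.130,.15],[.393,.1805,.15]]).round(1))
E
```

```text
[ 586   69   54   75 2806] [618.1 106.3]
[ 570  157   70   49 1665] [608.9 178.2]
[308 201  20  15  84] [318.  207.6]
[319 213  10   9  43] [323.8 217.3]
[173 223  25  17 106] [185.3 230.9]
[351 229  21  17 113] [362.2 237. ]
[183 230  24  17 100] [195.2 238.2]
[511 305   9  36 104] [514.7 322. ]
[[341.4 222.1]
 [342.8 199.1]
 [309.1 280.3]
 [413.5 226.9]]
```

>>> send_rows([
  [[0, 0, 0.02], 0],
  [[0, 0, 0.045], 0],
  [[0, 0, 0.07], 0],
  [[0, 0, 0.095], 0],
  [[0, 0, 0.112], 0],
])

```text
clock: 33.43
tool_pos: [0.6117, 0.1431, 0.248]
orientation: [-180.0, -0.1, 170.5]
force: [-0.3, 0.2, -1.8]
opening: 0.0268
gripper_force: 30.5
```

>>> send_rows([
  [[0, 0, 0.002], 0],
  [[0, 0, 0.005], 0],
  [[0, 0, 0.008], 0],
  [[0, 0, 0.012], 0],
  [[0, 0, 0.012], 0],
])

```text
clock: 33.85
tool_pos: [0.6125, 0.1439, 0.2405]
orientation: [180.0, 0.0, 170.6]
force: [-0.6, 0.2, -2.3]
opening: 0.0274
gripper_force: 30.5
```

>>> send_rows([
  [[0, 0, 0.003], 0],
  [[0, 0, 0.006], 0],
  [[0, 0, 0.008], 0],
  [[0, 0, 0.008], 0],
  [[0, 0, 0.008], 0],
])

```text
clock: 34.27
tool_pos: [0.6124, 0.1439, 0.2337]
orientation: [-180.0, -0.0, 170.6]
force: [-0.5, -0.2, -1.1]
opening: 0.027
gripper_force: 30.5
```

>>> send_rows([
  [[0, 0, 0.003], 0],
  [[0, 0, 0.004], 0],
  [[0, 0, 0.004], 0],
  [[0, 0, 0.004], 0],
  [[0, 0, 0.004], 0],
])

```text
clock: 34.68
tool_pos: [0.6124, 0.1439, 0.2306]
orientation: [180.0, 0.0, 170.6]
force: [1.2, -0.2, -2.1]
opening: 0.0267
gripper_force: 30.5
```

>>> send_rows([
  [[0, 0, 0.002], 0],
  [[0, 0, 0.004], 0],
  [[0, 0, 0.004], 0],
  [[0, 0, 0.004], 0],
  [[0, 0, 0.004], 0],
])

```text
clock: 35.1
tool_pos: [0.6124, 0.1439, 0.2273]
orientation: [-180.0, -0.0, 170.6]
force: [-0.7, 0.1, -2.1]
opening: 0.0267
gripper_force: 30.5
```

>>> send_rows([
  [[0, 0, 0.002], 0],
  [[0, 0, 0.004], 0],
  [[0, 0, 0.004], 0],
  [[0, 0, 0.004], 0],
  [[0, 0, 0.004], 0],
])

```text
clock: 35.52
tool_pos: [0.6125, 0.1439, 0.2244]
orientation: [180.0, 0.0, 170.6]
force: [0.9, 0.3, -0.2]
opening: 0.027
gripper_force: 30.5
```

>>> send_rows([
  [[0, 0, 0.002], 0],
  [[0, 0, 0.003], 0],
  [[0, 0, 0.003], 0],
  [[0, 0, 0.003], 0],
  [[0, 0, 0.003], 0],
])

```text
clock: 35.93
tool_pos: [0.613, 0.144, 0.2234]
orientation: [180.0, 0.1, 170.6]
force: [-1.3, -0.6, 8.6]
opening: 0.0269
gripper_force: 30.0
```

```bash
python3 - <<'E'
from h import *
B=ctrl.snapshot("scene"); s=ctrl.get_obs(); t=s["tool_pos"]; print(s["force"],s["moment"],t)
m=red(B); m[:,:0]=0
n,l,st,ce=cv2.connectedComponentsWithStats(m.astype(np.uint8),connectivity=8)
q=proj(B,[t+[0,0,-.062]])[0]; print(q)
for i in range(1,n):
    if st[i,4]>8 and np.linalg.norm(ce[i]-q)<60: print(st[i],ce[i].round(1))
a,b=q.astype(int); save(B,"s3.png",(a-50,b-30,a+50,b+45))
E
```

```text
[-1.70708823 -0.09759745  8.69449372] [-0.0394877   0.78043628 -0.01654759] [0.61295795 0.14394106 0.22346469]
[339.05908868 261.70162749]
[354 270  15  11  69] [361.1 275.1]
```

View pics/s3.png

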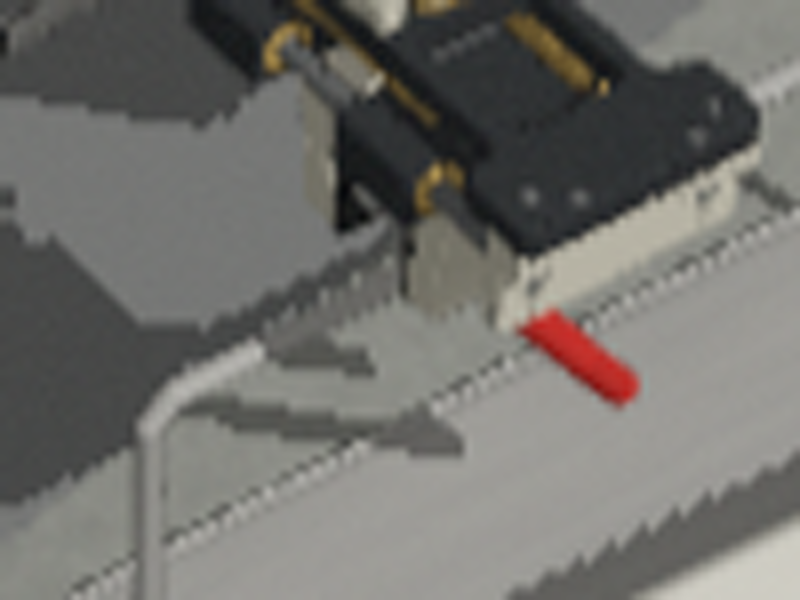

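The handle shows on the camera side of the bar from (530,315) to (630,390), with the finger astride the bar and 8.7 N of upward contact, so the crotch is on the bar. Releasing gently.

>>> send_rows([
  [[0, 0, -0.002], 0],
  [[0, 0, -0.002], 0],
  [[0, 0, -0.002], 0],
  [[0, 0, -0.002], 0],
  [[0, 0, -0.002], 0],
], gripper=0.335)

```text
clock: 36.4
tool_pos: [0.6123, 0.1438, 0.2231]
orientation: [-180.0, -0.0, 170.6]
force: [-0.0, -0.3, 0.1]
opening: 0.0292
gripper_force: 0.0
```

>>> send_rows([
  [[0, 0, 0], 0],
  [[0, 0, 0], 0],
  [[0, 0, 0], 0],
  [[0, 0, 0], 0],
  [[0, 0, 0], 0],
], gripper=0.38)

```text
clock: 36.82
tool_pos: [0.6124, 0.1439, 0.2233]
orientation: [-180.0, -0.0, 170.6]
force: [1.6, -1.0, 0.2]
opening: 0.0333
gripper_force: 0.0
```

>>> send_rows([
  [[0, 0, 0], 0],
  [[0, 0, 0], 0],
  [[0, 0, 0], 0],
  [[0, 0, 0], 0],
  [[0, 0, 0], 0],
], gripper=0.5)

```text
clock: 37.23
tool_pos: [0.6124, 0.1439, 0.2234]
orientation: [180.0, 0.0, 170.6]
force: [0.5, 0.4, -0.1]
opening: 0.0438
gripper_force: 0.0
```

```bash
python3 - <<'E'
from h import *
B=ctrl.snapshot("scene"); n,l,st,ce=cv2.connectedComponentsWithStats(red(B).astype(np.uint8),connectivity=8)
for i in range(1,n):
    if st[i,4]>8 and 150<ce[i][0]<450: print(st[i],ce[i].round(1))
y=np.radians(170.5); b=np.array([.6128,.1434,.1675]); ty=np.array([np.sin(y),-np.cos(y),0])
for sgn in(1,-1): print(proj(B,[b+sgn*.02*ty-[0,0,.05],b+sgn*.02*ty-[0,0,.11]]).round(0))
E
```

```text
[173 223  25  17 105] [185.4 230.8]
[183 230  24  17 100] [195.3 238.2]
[343 272  11  26 161] [348.4 283.2]
[[343. 281.]
 [342. 298.]]
[[333. 270.]
 [332. 288.]]
```

Both cameras' red components fit vertical handles at the rack, so the cutters hang. Next is the round-nose pair; its red components haven't moved.

```bash
python3 - <<'E'
from h import *
plan([(.6124,.1439,.34,170.6),(.632,-.306,.30,184),(.632,-.306,.12,184),(.632,-.306,.0675,184)],start=(.6124,.1439,.2235,170.6))
E
```

```text
[[0.000,0.000,-0.146],-0.000]
 -> [6.124e-01 1.439e-01 3.400e-01 1.706e+02]
  [[-0.039,-0.184,0.017],-0.050]
  [[-0.024,-0.186,0.017],-0.050]
  [[-0.010,-0.187,0.017],-0.050]
 -> [  0.632  -0.306   0.3   184.   ]
  [[-0.000,-0.000,0.225],-0.000]
 -> [ 6.32e-01 -3.06e-01  1.20e-01  1.84e+02]
  [[-0.000,0.000,0.066],-0.000]
 -> [ 6.32e-01 -3.06e-01  6.75e-02  1.84e+02]
```

>>> send_rows([
  [[0, 0, -0.02], 0],
  [[0, 0, -0.05], 0],
  [[0, 0, -0.1], 0],
  [[0, 0, -0.146], 0],
  [[0, 0, -0.146], 0],
])

```text
clock: 37.7
tool_pos: [0.6149, 0.1442, 0.349]
orientation: [179.7, 0.6, 170.6]
force: [1.2, -0.2, 1.3]
opening: 0.0438
gripper_force: 0.0
```

>>> send_rows([
  [[-0.008, -0.04, 0], -0.01],
  [[-0.016, -0.08, 0], -0.02],
  [[-0.024, -0.12, 0], -0.03],
  [[-0.032, -0.155, 0.01], -0.04],
  [[-0.039, -0.184, 0.017], -0.05],
], gripper=0.6)

```text
clock: 38.12
tool_pos: [0.6188, -0.0082, 0.3266]
orientation: [180.0, 0.0, 175.1]
force: [0.1, 0.2, -0.4]
opening: 0.0521
gripper_force: 0.0
```

>>> send_rows([
  [[-0.005, -0.04, 0], -0.01],
  [[-0.01, -0.08, 0], -0.02],
  [[-0.015, -0.12, 0.01], -0.03],
  [[-0.02, -0.155, 0.01], -0.04],
  [[-0.024, -0.186, 0.017], -0.05],
])

```text
clock: 38.53
tool_pos: [0.6255, -0.1583, 0.3136]
orientation: [-180.0, 0.1, 179.6]
force: [0.1, 0.7, 0.6]
opening: 0.0523
gripper_force: 0.0
```

>>> send_rows([
  [[-0.002, -0.045, 0], -0.01],
  [[-0.004, -0.09, 0], -0.02],
  [[-0.006, -0.13, 0.01], -0.03],
  [[-0.008, -0.165, 0.01], -0.04],
  [[-0.01, -0.187, 0.017], -0.05],
])

```text
clock: 38.95
tool_pos: [0.6321, -0.309, 0.2995]
orientation: [-180.0, 0.0, -176.0]
force: [0.1, 0.6, 0.2]
opening: 0.0527
gripper_force: 0.0
```

>>> send_rows([
  [[0, 0, 0.04], 0],
  [[0, 0, 0.09], 0],
  [[0, 0, 0.14], 0],
  [[0, 0, 0.19], 0],
  [[0, 0, 0.225], 0],
])

```text
clock: 39.37
tool_pos: [0.6307, -0.3057, 0.1155]
orientation: [179.9, -0.2, -176.0]
force: [-0.5, 1.1, -1.2]
opening: 0.0524
gripper_force: 0.0
```

```bash
python3 - <<'E'
from loc import *
s=ctrl.get_obs(); print(s["tool_pos"],s["orientation"][2],s["joint_pos"].round(0))
loc(np.array([.707,-.3]),184,"roundnose")
B=ctrl.snapshot("scene"); print([ (round(float(x),3)) for x in w_at(B,[[185.4,230.8]],.009)[0]])
n,l,st,ce=cv2.connectedComponentsWithStats(red(B).astype(np.uint8),connectivity=8)
for i in range(1,n):
    if st[i,4]>8 and 150<ce[i][0]<450: print(st[i],ce[i].round(1))
E
```

```text
[ 0.6307027  -0.30565891  0.1154974 ] -175.967078222596 [-10.  31.  -7.  -0. -52. -76.]
B red [ 0.7089 -0.2989] 204 [185.  183.1] 0.0412
A red [ 0.7071 -0.276 ] 19 [232.9 202.2] 0.0105
B roundnose 0.93 413 min [ 0.643 -0.49 ] max [ 0.796 -0.417] mean [ 0.718 -0.462] far [ 0.793 -0.489]
B roundnose 0.89 375 min [ 0.61 -0.33] max [ 0.748 -0.27 ] mean [ 0.685 -0.301] far [ 0.61  -0.306]
B head 0.92 [ 0.714 -0.45 ]
B head 0.85 [ 0.682 -0.318]
A roundnose 0.41 54 min [ 0.592 -0.309] max [ 0.711 -0.269] mean [ 0.634 -0.295] far [ 0.592 -0.302]
A head 0.51 [ 0.694 -0.461]
A head 0.5 [ 0.618 -0.305]
[0.71, -0.319, 0.009]
[308 201  20  15  84] [318.  207.6]
[319 207  19  15  88] [328.2 214.1]
[173 223  25  17 106] [185.3 230.9]
[183 230  24  17 100] [195.2 238.2]
[342 265  12  33 184] [347.8 281.4]
```

>>> send_rows([
  [[0.001, 0, 0.02], 0],
  [[0.001, 0, 0.04], 0],
  [[0.001, 0, 0.055], 0],
  [[0.001, 0, 0.065], 0],
  [[0.001, 0, 0.065], 0],
], gripper=0.55)

```text
clock: 40.13
tool_pos: [0.6311, -0.3059, 0.0665]
orientation: [180.0, -0.1, -175.9]
force: [-0.0, 0.2, -0.5]
opening: 0.0486
gripper_force: 0.0
```

>>> send_rows([
  [[0, 0, 0], 0],
  [[0, 0, 0], 0],
  [[0, 0, 0], 0],
  [[0, 0, 0], 0],
  [[0, 0, 0], 0],
], gripper=0.32)

```text
clock: 40.55
tool_pos: [0.6316, -0.306, 0.0679]
orientation: [-180.0, 0.0, -175.9]
force: [-0.9, 1.2, 0.6]
opening: 0.0287
gripper_force: 0.6
```

>>> send_rows([
  [[0, 0, 0], 0],
  [[0, 0, 0], 0],
  [[0, 0, 0], 0],
  [[0, 0, 0], 0],
  [[0, 0, 0], 0],
], gripper=0.3)

```text
clock: 40.97
tool_pos: [0.6315, -0.306, 0.0674]
orientation: [180.0, -0.0, -175.9]
force: [0.5, 2.2, 0.9]
opening: 0.0266
gripper_force: 0.9
```

>>> send_rows([
  [[0, 0, 0], 0],
  [[0, 0, 0], 0],
  [[0, 0, 0], 0],
  [[0, 0, 0], 0],
  [[0, 0, 0], 0],
], gripper=0.297)

```text
clock: 41.38
tool_pos: [0.6315, -0.306, 0.0674]
orientation: [-180.0, 0.0, -175.9]
force: [-1.0, 1.7, 0.8]
opening: 0.0261
gripper_force: 0.8
```

>>> send_rows([
  [[0, 0, 0], 0],
  [[0, 0, 0], 0],
  [[0, 0, 0], 0],
  [[0, 0, 0], 0],
  [[0, 0, 0], 0],
], gripper=0.293)

```text
clock: 41.8
tool_pos: [0.6315, -0.3061, 0.0674]
orientation: [-180.0, 0.0, -175.9]
force: [-0.4, 2.1, 1.3]
opening: 0.026
gripper_force: 3.9
```

>>> send_rows([
  [[0, 0, 0], 0],
  [[0, 0, 0], 0],
  [[0, 0, 0], 0],
  [[0, 0, 0], 0],
  [[0, 0, 0], 0],
], gripper=0.29)

```text
clock: 42.22
tool_pos: [0.6315, -0.3061, 0.0674]
orientation: [-180.0, 0.0, -175.9]
force: [0.7, 1.2, 1.6]
opening: 0.0258
gripper_force: 8.3
```

>>> send_rows([
  [[0, 0, 0], 0],
  [[0, 0, 0], 0],
  [[0, 0, 0], 0],
  [[0, 0, 0], 0],
  [[0, 0, 0], 0],
], gripper=0.286)

```text
clock: 42.63
tool_pos: [0.6315, -0.306, 0.0674]
orientation: [-180.0, 0.0, -175.9]
force: [-0.1, 1.6, 2.3]
opening: 0.0255
gripper_force: 15.2
```

>>> send_rows([
  [[0, 0, -0.02], 0],
  [[0, 0, -0.05], 0],
  [[0, 0, -0.085], 0],
  [[0, 0, -0.12], 0],
  [[0, 0, -0.125], 0],
])

```text
clock: 43.05
tool_pos: [0.6334, -0.3071, 0.1727]
orientation: [-179.8, 0.3, -175.9]
force: [1.3, -0.6, -0.9]
opening: 0.0249
gripper_force: 15.6
```

```bash
cat >> h.py <<'E'
def comps():
    B=ctrl.snapshot("scene"); s=ctrl.get_obs(); t=s["tool_pos"]; y=np.radians(s["orientation"][2])
    n,l,st,ce=cv2.connectedComponentsWithStats(red(B).astype(np.uint8),connectivity=8)
    for i in range(1,n):
        if st[i,4]>8 and 120<ce[i][0]<450: print(st[i],ce[i].round(1))
    print("boss",proj(B,[t-[0,0,.062]]).round(0),"F",round(s["gripper_force"],1),"Fz",s["force"][2].round(1))
    for sg in(1,-1):
        for th in range(0,121,30):
            r=np.radians(th); print(sg,th,*[proj(B,[t+[0,0,-.062]+.073*np.array([sg*np.cos(y)*np.cos(r),sg*np.sin(y)*np.cos(r),-np.sin(r)])+k*.02*np.array([np.sin(y),-np.cos(y),0])])[0].round(0) for k in(1,-1)],end="; ")
        print()
    return B
E
python3 -c "
from h import *
comps()"
```

```text
[185 200  13  28 128] [190.2 213.6]
[308 201  20  15  84] [318.  207.6]
[195 207  13  27 123] [201. 220.]
[319 207  19  15  89] [328.3 214. ]
[342 265  12  33 184] [347.8 281.4]
boss [[207. 191.]] F 15.7 Fz -1.5
1 0 [233. 181.] [223. 175.]; 1 30 [231. 194.] [221. 188.]; 1 60 [225. 206.] [215. 200.]; 1 90 [215. 216.] [205. 209.]; 1 120 [205. 220.] [194. 213.]; 
-1 0 [191. 208.] [181. 201.]; -1 30 [196. 217.] [185. 210.]; -1 60 [205. 220.] [194. 213.]; -1 90 [215. 216.] [205. 209.]; -1 120 [225. 206.] [215. 200.];
```

>>> send_rows([
  [[0, 0, 0], 0],
  [[0, 0, 0], 0],
  [[0, 0, 0], 0],
  [[0, 0, 0], 0],
  [[0, 0, 0], 0],
], gripper=0.288)

```text
clock: 43.52
tool_pos: [0.6311, -0.3059, 0.166]
orientation: [180.0, -0.1, -175.9]
force: [0.4, -0.2, -2.1]
opening: 0.0255
gripper_force: 11.7
```

```bash
python3 -c "
from h import *
comps()"
```

```text
[308 201  20  15  84] [318.  207.6]
[189 202  11  28 122] [193.6 215.3]
[319 207  19  15  89] [328.3 214. ]
[199 208  11  28 121] [204.2 221.6]
[342 265  12  33 184] [347.8 281.4]
boss [[208. 192.]] F 11.7 Fz -2.9
1 0 [234. 183.] [224. 177.]; 1 30 [232. 195.] [222. 189.]; 1 60 [226. 207.] [216. 201.]; 1 90 [216. 217.] [206. 210.]; 1 120 [205. 221.] [195. 214.]; 
-1 0 [192. 209.] [182. 202.]; -1 30 [197. 218.] [186. 211.]; -1 60 [205. 221.] [195. 214.]; -1 90 [216. 217.] [206. 210.]; -1 120 [226. 207.] [216. 201.];
```

>>> send_rows([
  [[0, 0, -0.01], 0],
  [[0, 0, -0.02], 0],
  [[0, 0, -0.03], 0],
  [[0, 0, -0.03], 0],
  [[0, 0, -0.03], 0],
], gripper=0.29)

```text
clock: 43.98
tool_pos: [0.632, -0.3061, 0.1928]
orientation: [-180.0, 0.1, -175.9]
force: [0.1, 0.3, -2.5]
opening: 0.0255
gripper_force: 8.2
```

```bash
python3 -c "
from h import *
comps()"
```

```text
[194 194   7  26 107] [197. 207.]
[204 201   7  26 114] [207.6 213.4]
[308 201  20  15  84] [318.  207.6]
[319 207  19  15  89] [328.3 214. ]
[342 265  12  33 184] [347.8 281.4]
boss [[207. 185.]] F 8.2 Fz -3.0
1 0 [233. 175.] [223. 169.]; 1 30 [231. 188.] [221. 181.]; 1 60 [225. 200.] [215. 194.]; 1 90 [215. 210.] [205. 203.]; 1 120 [204. 213.] [194. 207.]; 
-1 0 [191. 202.] [180. 195.]; -1 30 [195. 211.] [185. 204.]; -1 60 [204. 213.] [194. 207.]; -1 90 [215. 210.] [205. 203.]; -1 120 [225. 200.] [215. 194.];
```

```bash
python3 - <<'E'
from h import *
plan([(.6315,-.306,.36,184),(.474,.1666,.36,170.5),(.474,.1666,.24,170.5)],start=(.6315,-.306,.1915,184.1))
E
```

```text
[[-0.000,0.000,-0.211],0.001]
 -> [  0.6315  -0.306    0.36   184.    ]
  [[0.052,0.201,-0.000],0.050]
  [[0.067,0.196,-0.000],0.050]
  [[0.083,0.190,-0.000],0.050]
 -> [4.740e-01 1.666e-01 3.600e-01 1.705e+02]
  [[0.000,0.000,0.150],-0.000]
 -> [4.740e-01 1.666e-01 2.400e-01 1.705e+02]
```

>>> send_rows([
  [[0, 0, 0], 0],
  [[0, 0, -0.02], 0],
  [[0, 0, -0.05], 0],
  [[0, 0, -0.09], 0],
  [[0, 0, -0.13], 0],
], gripper=0.25)

```text
clock: 44.45
tool_pos: [0.6309, -0.3059, 0.2952]
orientation: [179.9, -0.2, -175.9]
force: [0.3, -0.5, -1.7]
opening: 0.0249
gripper_force: 30.0
```

>>> send_rows([
  [[0, 0, -0.03], 0],
  [[0, 0, -0.06], 0],
  [[0, 0, -0.08], 0],
  [[0, 0, -0.081], 0],
  [[0, 0, -0.081], 0],
])

```text
clock: 44.87
tool_pos: [0.6316, -0.306, 0.3605]
orientation: [180.0, 0.1, -175.9]
force: [-0.5, -0.1, -3.1]
opening: 0.0252
gripper_force: 30.0
```

>>> send_rows([
  [[0.008, 0.03, 0], 0.01],
  [[0.018, 0.07, 0], 0.02],
  [[0.03, 0.115, 0], 0.03],
  [[0.041, 0.16, 0], 0.04],
  [[0.052, 0.201, 0], 0.05],
])

```text
clock: 45.28
tool_pos: [0.5771, -0.147, 0.3576]
orientation: [180.0, -0.2, 179.5]
force: [1.2, 1.3, -2.5]
opening: 0.0249
gripper_force: 30.0
```

>>> send_rows([
  [[0.013, 0.039, 0], 0.01],
  [[0.026, 0.078, 0], 0.02],
  [[0.04, 0.117, 0], 0.03],
  [[0.053, 0.156, 0], 0.04],
  [[0.067, 0.196, 0], 0.05],
])

```text
clock: 45.7
tool_pos: [0.5247, 0.0098, 0.3581]
orientation: [-180.0, -0.2, 175.0]
force: [0.7, 0.7, -1.9]
opening: 0.0246
gripper_force: 30.0
```

>>> send_rows([
  [[0.02, 0.046, 0], 0.01],
  [[0.04, 0.092, 0], 0.02],
  [[0.058, 0.133, 0], 0.03],
  [[0.073, 0.168, 0], 0.04],
  [[0.083, 0.19, 0], 0.05],
])

```text
clock: 46.12
tool_pos: [0.4713, 0.1678, 0.3582]
orientation: [-179.9, -0.1, 170.6]
force: [0.6, -0.5, -2.2]
opening: 0.025
gripper_force: 30.0
```

>>> send_rows([
  [[0, 0, 0], 0],
  [[0, 0, 0], 0],
  [[0, 0, 0], 0],
  [[0, 0, 0], 0],
  [[0, 0, 0], 0],
])

```text
clock: 46.53
tool_pos: [0.4731, 0.1649, 0.3597]
orientation: [-180.0, -0.0, 170.5]
force: [0.3, -0.3, -2.6]
opening: 0.0248
gripper_force: 30.0
```

```bash
python3 -c "
from h import *
comps(); plan([(.474,.1666,.36,170.5)])"
```

```text
[308 201  20  15  84] [318.  207.6]
[369 200  14  30 152] [374.7 214.5]
[319 207  19  15  89] [328.3 214. ]
[380 209  15  31 162] [387.  223.9]
[342 265  12  33 184] [347.8 281.4]
boss [[393. 190.]] F 30.0 Fz -2.4
1 0 [425. 183.] [412. 174.]; 1 30 [419. 197.] [407. 188.]; 1 60 [409. 211.] [397. 201.]; 1 90 [396. 220.] [384. 211.]; 1 120 [384. 223.] [372. 213.]; 
-1 0 [373. 207.] [361. 197.]; -1 30 [375. 219.] [363. 209.]; -1 60 [384. 223.] [372. 213.]; -1 90 [396. 220.] [384. 211.]; -1 120 [409. 211.] [397. 201.]; 
  [[-0.001,0.002,-0.000],0.000]
 -> [4.740e-01 1.666e-01 3.600e-01 1.705e+02]
```

>>> send_rows([
  [[-0.001, 0.002, 0.02], 0],
  [[-0.001, 0.002, 0.05], 0],
  [[-0.001, 0.002, 0.085], 0],
  [[-0.001, 0.002, 0.12], 0],
  [[-0.001, 0.002, 0.15], 0],
])

```text
clock: 47.0
tool_pos: [0.4739, 0.1662, 0.2386]
orientation: [-180.0, -0.0, 170.5]
force: [0.6, 0.1, -2.4]
opening: 0.0251
gripper_force: 30.0
```

>>> send_rows([
  [[0, 0, 0.004], 0],
  [[0, 0, 0.008], 0],
  [[0, 0, 0.01], 0],
  [[0, 0, 0.01], 0],
  [[0, 0, 0.01], 0],
])

```text
clock: 47.42
tool_pos: [0.4748, 0.1675, 0.2336]
orientation: [179.9, 0.1, 170.6]
force: [0.4, -0.5, -1.8]
opening: 0.0249
gripper_force: 30.0
```

>>> send_rows([
  [[0, 0, 0.001], 0],
  [[0, 0, 0.002], 0],
  [[0, 0, 0.003], 0],
  [[0, 0, 0.003], 0],
  [[0, 0, 0.003], 0],
])

```text
clock: 47.83
tool_pos: [0.4742, 0.1673, 0.23]
orientation: [180.0, 0.0, 170.6]
force: [0.1, 0.9, -1.2]
opening: 0.0248
gripper_force: 30.0
```

>>> send_rows([
  [[0, 0, 0.001], 0],
  [[0, 0, 0.002], 0],
  [[0, 0, 0.003], 0],
  [[0, 0, 0.003], 0],
  [[0, 0, 0.003], 0],
])

```text
clock: 48.25
tool_pos: [0.4748, 0.1673, 0.2292]
orientation: [180.0, 0.1, 170.6]
force: [-3.4, -1.6, 12.5]
opening: 0.0249
gripper_force: 30.0
```

```bash
python3 -c "
from h import *
comps()"
```

```text
[308 201  20  15  88] [317.8 207.6]
[319 207  19  15  89] [328.2 214. ]
[366 249  11  21  96] [370.3 259.2]
[377 253  12  27 129] [382.7 265.8]
[342 265  12  33 184] [347.8 281.5]
boss [[388. 235.]] F 30.0 Fz 12.4
1 0 [417. 228.] [406. 218.]; 1 30 [412. 241.] [401. 231.]; 1 60 [402. 253.] [391. 244.]; 1 90 [390. 263.] [379. 253.]; 1 120 [379. 266.] [368. 256.]; 
-1 0 [369. 253.] [358. 243.]; -1 30 [371. 263.] [360. 253.]; -1 60 [379. 266.] [368. 256.]; -1 90 [390. 263.] [379. 253.]; -1 120 [402. 253.] [391. 244.];
```

>>> send_rows([
  [[0, 0, -0.002], 0],
  [[0, 0, -0.002], 0],
  [[0, 0, -0.002], 0],
  [[0, 0, -0.002], 0],
  [[0, 0, -0.002], 0],
], gripper=0.31)

```text
clock: 48.72
tool_pos: [0.474, 0.1671, 0.2287]
orientation: [-180.0, -0.0, 170.6]
force: [-0.5, 0.6, -0.8]
opening: 0.0271
gripper_force: 0.0
```

>>> send_rows([
  [[0, 0, 0], 0],
  [[0, 0, 0], 0],
  [[0, 0, 0], 0],
  [[0, 0, 0], 0],
  [[0, 0, 0], 0],
], gripper=0.36)

```text
clock: 49.13
tool_pos: [0.4741, 0.1672, 0.2289]
orientation: [-180.0, -0.0, 170.6]
force: [-0.2, -0.1, -0.2]
opening: 0.0316
gripper_force: 0.0
```

>>> send_rows([
  [[0, 0, 0], 0],
  [[0, 0, 0], 0],
  [[0, 0, 0], 0],
  [[0, 0, 0], 0],
  [[0, 0, 0], 0],
], gripper=0.5)

```text
clock: 49.55
tool_pos: [0.4741, 0.1672, 0.229]
orientation: [-180.0, -0.0, 170.6]
force: [0.5, -0.1, 0.6]
opening: 0.0432
gripper_force: 0.0
```

>>> send_rows([
  [[0, 0, -0.02], 0],
  [[0, 0, -0.05], 0],
  [[0, 0, -0.1], 0],
  [[0, 0, -0.15], 0],
  [[0, 0, -0.15], 0],
])

```text
clock: 49.97
tool_pos: [0.4766, 0.1681, 0.3572]
orientation: [179.6, 0.6, 170.6]
force: [0.4, 1.2, 1.5]
opening: 0.044
gripper_force: 0.0
```

```bash
python3 -c "
from h import *
B=comps()
y=np.radians(170.5)
for x,yy in((.474,.1666),(.60,.1455)):
    b=np.array([x,yy,.1675]); ty=np.array([np.sin(y),-np.cos(y),0])
    for sg in(1,-1): print(proj(B,[b+sg*.02*ty-[0,0,.045],b+sg*.022*ty-[0,0,.11]]).round(0).tolist())
from loc import *
loc(np.array([.385,-.12]),3,'longnose')
"
```

```text
[308 201  20  15  85] [317.9 207.7]
[319 207  19  15  89] [328.3 214. ]
[376 247   5  22  90] [377.8 257.1]
[386 252   6  26 117] [388.2 264.5]
[342 265  12  33 184] [347.8 281.4]
boss [[393. 193.]] F 0.0 Fz -1.2
1 0 [425. 186.] [412. 177.]; 1 30 [419. 201.] [407. 191.]; 1 60 [409. 214.] [397. 205.]; 1 90 [396. 224.] [384. 214.]; 1 120 [384. 227.] [372. 217.]; 
-1 0 [373. 211.] [361. 201.]; -1 30 [375. 222.] [364. 212.]; -1 60 [384. 227.] [372. 217.]; -1 90 [396. 224.] [384. 214.]; -1 120 [409. 214.] [397. 205.]; 
[[391.0, 254.0], [389.0, 273.0]]
[[380.0, 244.0], [377.0, 263.0]]
[[348.0, 277.0], [347.0, 296.0]]
[[337.0, 266.0], [336.0, 285.0]]
B red [ 0.3863 -0.1207] 173 [4.1 3.7] 0.039
A red [ 0.3844 -0.1197] 210 [3.7 3.2] 0.0385
B longnose 0.73 412 min [ 0.346 -0.15 ] max [ 0.525 -0.094] mean [ 0.431 -0.119] far [ 0.525 -0.113]
B longnose 0.16 2115 min [0.23  0.421] max [0.479 0.556] mean [0.38  0.508] far [0.445 0.556]
B head 0.83 [ 0.428 -0.136]
B head 0.51 [0.367 0.094]
A longnose 0.64 354 min [ 0.348 -0.145] max [ 0.519 -0.093] mean [ 0.425 -0.116] far [ 0.519 -0.108]
A head 0.71 [ 0.428 -0.104]
```

Round-nose hangs, with two clean vertical strips at (378,257) and (388,264). The long-nose pair has not moved, so it's next.

```bash
python3 - <<'E'
from h import *
plan([(.4582,-.117,.30,183),(.4582,-.117,.12,183),(.4582,-.117,.0695,183)],start=(.4741,.1672,.3492,170.6))
E
```

```text
[[-0.019,-0.177,0.031],-0.069]
  [[0.000,-0.178,0.031],-0.069]
 -> [ 4.582e-01 -1.170e-01  3.000e-01  1.830e+02]
  [[-0.000,0.000,0.225],-0.000]
 -> [ 4.582e-01 -1.170e-01  1.200e-01  1.830e+02]
  [[-0.000,0.000,0.063],-0.000]
 -> [ 4.582e-01 -1.170e-01  6.950e-02  1.830e+02]
```

>>> send_rows([
  [[-0.004, -0.035, 0.0], -0.014],
  [[-0.008, -0.07, 0.005], -0.028],
  [[-0.012, -0.11, 0.015], -0.042],
  [[-0.016, -0.145, 0.025], -0.056],
  [[-0.019, -0.177, 0.031], -0.069],
], gripper=0.6)

```text
clock: 50.73
tool_pos: [0.465, 0.0234, 0.3226]
orientation: [-179.9, -0.1, 176.9]
force: [1.0, -0.3, -0.5]
opening: 0.0526
gripper_force: 0.0
```

>>> send_rows([
  [[0, -0.04, 0.006], -0.014],
  [[0, -0.08, 0.012], -0.028],
  [[0, -0.12, 0.018], -0.042],
  [[0, -0.155, 0.025], -0.056],
  [[0, -0.178, 0.031], -0.069],
])

```text
clock: 51.15
tool_pos: [0.4571, -0.1193, 0.2982]
orientation: [-180.0, -0.1, -177.0]
force: [0.7, -0.7, -0.3]
opening: 0.0527
gripper_force: 0.0
```

>>> send_rows([
  [[0, 0, 0.03], 0],
  [[0, 0, 0.08], 0],
  [[0, 0, 0.13], 0],
  [[0, 0, 0.18], 0],
  [[0, 0, 0.225], 0],
], gripper=0.55)

```text
clock: 51.57
tool_pos: [0.4567, -0.1175, 0.117]
orientation: [-180.0, -0.1, -177.0]
force: [0.9, 0.5, -0.4]
opening: 0.0482
gripper_force: 0.0
```

```bash
python3 - <<'E'
from h import *
comps(); plan([(.4582,-.117,.0695,183)])
E
```

```text
[319 207  19  15  89] [328.3 214. ]
[376 247   5  22  91] [377.8 257.2]
[386 252   6  26 114] [388.2 264.7]
[342 265  12  33 183] [347.8 281.5]
boss [[307. 211.]] F 0.0 Fz -6.4
1 0 [331. 202.] [320. 196.]; 1 30 [328. 214.] [317. 207.]; 1 60 [321. 226.] [310. 219.]; 1 90 [312. 235.] [302. 228.]; 1 120 [303. 239.] [292. 232.]; 
-1 0 [294. 228.] [283. 221.]; -1 30 [296. 237.] [285. 230.]; -1 60 [303. 239.] [292. 232.]; -1 90 [312. 235.] [302. 228.]; -1 120 [321. 226.] [310. 219.]; 
  [[-0.006,0.000,0.052],-0.001]
 -> [ 4.582e-01 -1.170e-01  6.950e-02 -1.770e+02]
```

>>> send_rows([
  [[0, 0, 0.02], 0],
  [[0, 0, 0.04], 0],
  [[0, 0, 0.055], 0],
  [[0, 0, 0.062], 0],
  [[0, 0, 0.062], 0],
])

```text
clock: 52.03
tool_pos: [0.4573, -0.1173, 0.0691]
orientation: [-180.0, -0.2, -177.0]
force: [0.1, -0.2, 0.5]
opening: 0.048
gripper_force: 0.0
```

>>> send_rows([
  [[0, 0, 0], 0],
  [[0, 0, 0], 0],
  [[0, 0, 0], 0],
  [[0, 0, 0], 0],
  [[0, 0, 0], 0],
], gripper=0.32)

```text
clock: 52.45
tool_pos: [0.4583, -0.1171, 0.0705]
orientation: [180.0, 0.1, -177.0]
force: [-1.7, 1.5, 4.1]
opening: 0.0288
gripper_force: 8.4
```

>>> send_rows([
  [[0, 0, 0], 0],
  [[0, 0, 0], 0],
  [[0, 0, 0], 0],
  [[0, 0, 0], 0],
  [[0, 0, 0], 0],
], gripper=0.3)

```text
clock: 52.87
tool_pos: [0.4583, -0.1171, 0.0706]
orientation: [180.0, 0.1, -177.0]
force: [-1.4, 1.3, 9.1]
opening: 0.0269
gripper_force: 25.6
```

>>> send_rows([
  [[0, 0, 0], 0],
  [[0, 0, 0], 0],
  [[0, 0, 0], 0],
  [[0, 0, 0], 0],
  [[0, 0, 0], 0],
], gripper=0.29)

```text
clock: 53.28
tool_pos: [0.4583, -0.1171, 0.0706]
orientation: [180.0, 0.1, -177.0]
force: [-2.2, 2.0, 8.9]
opening: 0.0262
gripper_force: 28.9
```

>>> send_rows([
  [[0, 0, 0], 0],
  [[0, 0, 0], 0],
  [[0, 0, 0], 0],
  [[0, 0, 0], 0],
  [[0, 0, 0], 0],
], gripper=0.286)

```text
clock: 53.7
tool_pos: [0.4583, -0.1171, 0.0706]
orientation: [180.0, 0.1, -177.0]
force: [-2.2, 2.5, 9.2]
opening: 0.0261
gripper_force: 28.9
```

>>> send_rows([
  [[0, 0, 0], 0],
  [[0, 0, 0], 0],
  [[0, 0, 0], 0],
  [[0, 0, 0], 0],
  [[0, 0, 0], 0],
], gripper=0.36)

```text
clock: 54.12
tool_pos: [0.4578, -0.1172, 0.0697]
orientation: [-180.0, -0.0, -177.0]
force: [-0.2, -0.2, 0.2]
opening: 0.0319
gripper_force: 0.0
```

>>> send_rows([
  [[0, 0, 0], 0],
  [[0, 0, 0], 0],
  [[0, 0, 0], 0],
  [[0, 0, 0], 0],
  [[0, 0, 0], 0],
], gripper=0.315)

```text
clock: 54.53
tool_pos: [0.4577, -0.1172, 0.0697]
orientation: [180.0, -0.0, -177.0]
force: [-1.4, 0.6, 0.7]
opening: 0.028
gripper_force: 21.5
```

>>> send_rows([
  [[0, 0, 0], 0],
  [[0, 0, 0], 0],
  [[0, 0, 0], 0],
  [[0, 0, 0], 0],
  [[0, 0, 0], 0],
], gripper=0.305)

```text
clock: 54.95
tool_pos: [0.4578, -0.1172, 0.0697]
orientation: [-180.0, -0.0, -177.0]
force: [-2.0, 0.6, 1.9]
opening: 0.0276
gripper_force: 29.0
```

>>> send_rows([
  [[0, 0, 0], 0],
  [[0, 0, 0], 0],
  [[0, 0, 0], 0],
  [[-0.004, 0, 0.003], 0],
  [[-0.004, 0, 0.003], 0],
], gripper=0.42)

```text
clock: 55.37
tool_pos: [0.4618, -0.117, 0.0672]
orientation: [-180.0, 0.0, -177.0]
force: [-0.1, 0.7, 0.1]
opening: 0.0366
gripper_force: 0.0
```

>>> send_rows([
  [[0, 0, 0], 0],
  [[0, 0, 0], 0],
  [[0, 0, 0], 0],
  [[0, 0, 0], 0],
  [[0, 0, 0], 0],
], gripper=0.325)

```text
clock: 55.78
tool_pos: [0.461, -0.117, 0.0674]
orientation: [180.0, -0.0, -177.0]
force: [-1.3, 0.4, -0.4]
opening: 0.0288
gripper_force: 1.7
```

>>> send_rows([
  [[0, 0, 0], 0],
  [[0, 0, 0], 0],
  [[0, 0, 0], 0],
  [[0, 0, 0], 0],
  [[0, 0, 0], 0],
], gripper=0.312)

```text
clock: 56.2
tool_pos: [0.461, -0.117, 0.0673]
orientation: [180.0, -0.0, -177.0]
force: [-0.5, 0.2, -1.2]
opening: 0.0273
gripper_force: 6.1
```

>>> send_rows([
  [[0, 0, 0], 0],
  [[0, 0, 0], 0],
  [[0, 0, 0], 0],
  [[0, 0, 0], 0],
  [[0, 0, 0], 0],
], gripper=0.304)

```text
clock: 56.62
tool_pos: [0.4611, -0.117, 0.0674]
orientation: [180.0, -0.0, -177.0]
force: [0.0, -0.0, -1.7]
opening: 0.0266
gripper_force: 9.9
```

```bash
python3 -c "
from loc import *
loc(np.array([.385,-.12]),3,'longnose'); print(ctrl.get_obs()['moment'])"
```

```text
B none
A red [ 0.3841 -0.1204] 196 [2.9 3. ] 0.0385
B longnose 0.43 340 min [0.437 0.001] max [0.567 0.148] mean [0.508 0.08 ] far [0.565 0.148]
A longnose 0.54 188 min [ 0.349 -0.145] max [ 0.432 -0.093] mean [ 0.388 -0.121] far [ 0.432 -0.133]
A head 0.54 [ 0.38  -0.139]
[0.08046907 0.01513435 0.03326339]h.py:39: RuntimeWarning: Mean of empty slice.
  c=W.mean(0)
  ret = um.true_divide(
```

>>> send_rows([
  [[0, 0, 0], 0],
  [[0, 0, 0], 0],
  [[0, 0, 0], 0],
  [[0, 0, 0], 0],
  [[0, 0, 0], 0],
], gripper=0.298)

```text
clock: 57.33
tool_pos: [0.4611, -0.117, 0.0674]
orientation: [-180.0, 0.0, -177.0]
force: [0.2, -0.4, -1.5]
opening: 0.0259
gripper_force: 13.2
```

>>> send_rows([
  [[0, 0, -0.02], 0],
  [[0, 0, -0.04], 0],
  [[0, 0, -0.06], 0],
  [[0, 0, -0.08], 0],
  [[0, 0, -0.08], 0],
])

```text
clock: 57.75
tool_pos: [0.4629, -0.117, 0.1343]
orientation: [-180.0, 0.3, -177.0]
force: [0.0, 0.8, 0.5]
opening: 0.0263
gripper_force: 0.0
```

```bash
python3 -c "
from h import *
comps()"
```

```text
[310 206   8  10  32] [314.  210.7]
[319 207  18  15  87] [327.6 214.3]
[376 247   5  22  90] [377.8 257.1]
[386 252   6  26 114] [388.2 264.8]
[342 265  12  33 184] [347.8 281.4]
boss [[305. 207.]] F 0.0 Fz -0.7
1 0 [329. 197.] [318. 191.]; 1 30 [326. 209.] [315. 203.]; 1 60 [319. 221.] [308. 215.]; 1 90 [310. 231.] [299. 224.]; 1 120 [301. 235.] [290. 228.]; 
-1 0 [291. 224.] [280. 217.]; -1 30 [294. 232.] [283. 225.]; -1 60 [301. 235.] [290. 228.]; -1 90 [310. 231.] [299. 224.]; -1 120 [319. 221.] [308. 215.];
```

>>> send_rows([
  [[-0.006, 0, 0], 0],
  [[-0.006, 0, 0], 0],
  [[-0.006, 0, 0], 0],
  [[-0.006, 0, 0], 0],
  [[-0.006, 0, 0], 0],
], gripper=0.55)

```text
clock: 58.22
tool_pos: [0.4656, -0.1168, 0.1308]
orientation: [-180.0, -0.1, -177.0]
force: [0.0, -0.0, -0.4]
opening: 0.0475
gripper_force: 0.0
```

```bash
python3 -c "
from loc import *
print(ctrl.get_obs()['tool_pos'])
A,B,c=loc(np.array([.385,-.12]),3,'longnose')
for p in(A,B):
    H,S,V=cv2.split(cv2.cvtColor(p['color'],cv2.COLOR_RGB2HSV)); v,u=np.nonzero(red(p)); W=w_at(p,np.c_[u,v],.006)[:,:2]; W=W[np.linalg.norm(W-[.385,-.12],axis=1)<.07]; print(len(W),W.min(0),W.max(0))
a,b=proj(B,[[.44,-.12,.01]])[0].astype(int); a2,b2=proj(A,[[.44,-.12,.01]])[0].astype(int); print(a,b,a2,b2)
cv2.imwrite('pics/f.png',np.hstack([cv2.resize(p['color'][y-36:y+36,x-36:x+36],(400,400),interpolation=cv2.INTER_CUBIC) for p,x,y in((A,a2,b2),(B,a,b))])[:,:,::-1])
"
```

```text
[ 0.46561696 -0.11680632  0.13077608]
B red [ 0.3878 -0.1022] 87 [0.7 8.8] 0.0372
A red [ 0.3849 -0.1204] 200 [2.7 3.2] 0.0383
B longnose 0.75 481 min [0.295 0.025] max [0.452 0.168] mean [0.379 0.095] far [0.45  0.168]
B longnose 0.72 296 min [ 0.351 -0.14 ] max [ 0.525 -0.095] mean [ 0.449 -0.114] far [ 0.525 -0.113]
B head 0.54 [ 0.444 -0.129]
A longnose 0.56 776 min [ 0.745 -0.126] max [ 0.855 -0.036] mean [ 0.799 -0.08 ] far [ 0.855 -0.071]
A longnose 0.51 293 min [ 0.345 -0.145] max [ 0.447 -0.093] mean [ 0.393 -0.119] far [ 0.447 -0.13 ]
A head 0.71 [ 0.391 -0.104]
200 [ 0.34832838 -0.14542909] [ 0.42281114 -0.09595898]
87 [ 0.3460838  -0.11367134] [ 0.4226076  -0.09671383]
309 219 358 260
```

>>> send_rows([
  [[0.002, 0, 0.02], 0],
  [[0.002, 0, 0.045], 0],
  [[0.002, 0, 0.065], 0],
  [[0.002, 0, 0.079], 0],
  [[0.002, 0, 0.079], 0],
])

```text
clock: 58.93
tool_pos: [0.4637, -0.1169, 0.0667]
orientation: [-180.0, -0.1, -177.0]
force: [-0.6, -0.7, 0.3]
opening: 0.048
gripper_force: 0.0
```

>>> send_rows([
  [[0, 0, 0], 0],
  [[0, 0, 0], 0],
  [[0, 0, 0], 0],
  [[0, 0, 0], 0],
  [[0, 0, 0], 0],
], gripper=0.315)

```text
clock: 59.35
tool_pos: [0.4645, -0.1168, 0.0685]
orientation: [180.0, 0.0, -177.0]
force: [-0.5, -0.8, 0.2]
opening: 0.0282
gripper_force: 0.0
```

>>> send_rows([
  [[0, 0, 0], 0],
  [[0, 0, 0], 0],
  [[0, 0, 0], 0],
  [[0, 0, 0], 0],
  [[0, 0, 0], 0],
], gripper=0.3)

```text
clock: 59.77
tool_pos: [0.4643, -0.1168, 0.0682]
orientation: [180.0, 0.0, -177.0]
force: [0.2, -0.1, 0.4]
opening: 0.0262
gripper_force: 0.0
```

>>> send_rows([
  [[0, 0, 0], 0],
  [[0, 0, 0], 0],
  [[0, 0, 0], 0],
  [[0, 0, 0], 0],
  [[0, 0, 0], 0],
], gripper=0.293)

```text
clock: 60.18
tool_pos: [0.4643, -0.1169, 0.0682]
orientation: [180.0, 0.0, -177.0]
force: [0.9, -0.1, -0.8]
opening: 0.0258
gripper_force: 3.3
```

>>> send_rows([
  [[0, 0, 0], 0],
  [[0, 0, 0], 0],
  [[0, 0, 0], 0],
  [[0, 0, 0], 0],
  [[0, 0, 0], 0],
], gripper=0.288)

```text
clock: 60.6
tool_pos: [0.4643, -0.1169, 0.0682]
orientation: [-180.0, 0.0, -177.0]
force: [-0.1, -0.6, 0.5]
opening: 0.0255
gripper_force: 10.6
```

>>> send_rows([
  [[0, 0, 0], 0],
  [[0, 0, 0], 0],
  [[0, 0, 0], 0],
  [[0, 0, 0], 0],
  [[0, 0, 0], 0],
], gripper=0.285)

```text
clock: 61.02
tool_pos: [0.4643, -0.1168, 0.0681]
orientation: [180.0, -0.0, -177.0]
force: [-0.4, 0.5, 0.5]
opening: 0.0253
gripper_force: 15.7
```

>>> send_rows([
  [[0, 0, -0.02], 0],
  [[0, 0, -0.05], 0],
  [[0, 0, -0.085], 0],
  [[0, 0, -0.12], 0],
  [[0, 0, -0.125], 0],
])

```text
clock: 61.43
tool_pos: [0.4663, -0.1168, 0.1724]
orientation: [-180.0, 0.4, -177.0]
force: [1.2, -0.2, -1.1]
opening: 0.0249
gripper_force: 15.9
```

```bash
python3 -c "
from h import *
comps()"
```

```text
[376 247   5  22  90] [377.8 257.1]
[386 252   6  26 115] [388.2 264.8]
[342 265  12  33 184] [347.8 281.4]
boss [[304. 196.]] F 16.0 Fz -1.1
1 0 [328. 187.] [317. 180.]; 1 30 [325. 199.] [314. 193.]; 1 60 [319. 211.] [308. 205.]; 1 90 [309. 221.] [298. 214.]; 1 120 [300. 225.] [289. 218.]; 
-1 0 [290. 213.] [279. 206.]; -1 30 [293. 222.] [282. 215.]; -1 60 [300. 225.] [289. 218.]; -1 90 [309. 221.] [298. 214.]; -1 120 [319. 211.] [308. 205.];
```

>>> send_rows([
  [[0, 0, 0], 0],
  [[0, 0, 0], 0],
  [[0, 0, 0], 0],
  [[0, 0, 0], 0],
  [[0, 0, 0], 0],
], gripper=0.287)

```text
clock: 61.9
tool_pos: [0.4639, -0.1169, 0.1672]
orientation: [-180.0, -0.1, -177.0]
force: [-0.2, 0.6, -2.0]
opening: 0.0253
gripper_force: 12.5
```

```bash
cat >> h.py <<'E'
def short():
    B=ctrl.snapshot("scene"); s=ctrl.get_obs()
    n,l,st,ce=cv2.connectedComponentsWithStats(red(B).astype(np.uint8),connectivity=8)
    for i in range(1,n):
        if st[i,4]>8 and 120<ce[i][0]<450: print(st[i],ce[i].round(1))
    print("boss",proj(B,[s["tool_pos"]-[0,0,.062]]).round(0),"F",round(s["gripper_force"],1),"Fz",s["force"][2].round(1),s["moment"].round(2)); return B
E
python3 -c "
from h import *
short()"
```

```text
[376 247   5  22  90] [377.8 257.1]
[386 252   6  26 113] [388.2 264.8]
[342 265  12  33 184] [347.8 281.4]
boss [[304. 197.]] F 12.5 Fz -1.2 [-0.02 -0.07 -0.01]
```

>>> send_rows([
  [[0, 0, -0.01], 0],
  [[0, 0, -0.02], 0],
  [[0, 0, -0.03], 0],
  [[0, 0, -0.03], 0],
  [[0, 0, -0.03], 0],
], gripper=0.289)

```text
clock: 62.37
tool_pos: [0.4648, -0.1168, 0.1931]
orientation: [180.0, 0.1, -177.0]
force: [0.0, -0.2, -1.7]
opening: 0.0255
gripper_force: 9.9
```

```bash
python3 -c "
from h import *
short()"
```

```text
[315 188  18  10  69] [322.9 193.8]
[376 247   5  22  90] [377.8 257.1]
[386 252   6  26 115] [388.2 264.8]
[342 265  12  33 184] [347.8 281.4]
boss [[304. 190.]] F 9.9 Fz -1.9 [-0.05 -0.01  0.03]
```

>>> send_rows([
  [[0, 0, 0], 0],
  [[0, 0, 0], 0],
  [[0, 0, 0], 0],
  [[0, 0, 0], 0],
  [[0, 0, 0], 0],
], gripper=0.291)

```text
clock: 62.83
tool_pos: [0.4643, -0.1169, 0.192]
orientation: [-180.0, -0.0, -177.0]
force: [-0.0, 0.4, -1.4]
opening: 0.0254
gripper_force: 6.7
```

```bash
python3 -c "
from h import *
short()"
```

```text
[301 195   9  16  63] [305.2 202.7]
[311 200   9  18  69] [315.7 208.4]
[376 247   5  22  90] [377.8 257.1]
[386 252   6  26 115] [388.2 264.7]
[342 265  12  33 184] [347.8 281.4]
boss [[304. 190.]] F 6.7 Fz -0.9 [-0.02  0.01  0.01]
```

```bash
python3 - <<'E'
from h import *
plan([(.4643,-.1169,.36,183),(.538,.1558,.36,170.5),(.538,.1558,.24,170.5)],start=(.4643,-.1169,.192,183))
E
```

```text
[[-0.000,0.000,-0.210],-0.000]
 -> [ 4.643e-01 -1.169e-01  3.600e-01  1.830e+02]
  [[-0.055,0.168,-0.000],0.069]
  [[-0.036,0.173,-0.000],0.069]
 -> [5.380e-01 1.558e-01 3.600e-01 1.705e+02]
  [[0.000,0.000,0.150],-0.000]
 -> [5.380e-01 1.558e-01 2.400e-01 1.705e+02]
```

>>> send_rows([
  [[0, 0, 0], 0],
  [[0, 0, -0.02], 0],
  [[0, 0, -0.05], 0],
  [[0, 0, -0.09], 0],
  [[0, 0, -0.13], 0],
], gripper=0.25)

```text
clock: 63.3
tool_pos: [0.4637, -0.1169, 0.2969]
orientation: [-180.0, -0.1, -177.0]
force: [2.2, -0.4, -0.8]
opening: 0.0246
gripper_force: 30.0
```

>>> send_rows([
  [[0, 0, -0.03], 0],
  [[0, 0, -0.06], 0],
  [[0, 0, -0.08], 0],
  [[0, 0, -0.08], 0],
  [[0, 0, -0.08], 0],
])

```text
clock: 63.72
tool_pos: [0.4644, -0.1167, 0.3606]
orientation: [180.0, 0.1, -177.0]
force: [-0.4, 0.6, -3.0]
opening: 0.0252
gripper_force: 30.0
```

>>> send_rows([
  [[-0.01, 0.03, 0], 0.014],
  [[-0.02, 0.06, 0], 0.028],
  [[-0.032, 0.098, 0], 0.042],
  [[-0.044, 0.135, 0], 0.056],
  [[-0.055, 0.168, 0], 0.069],
])

```text
clock: 64.13
tool_pos: [0.5008, 0.0211, 0.3586]
orientation: [-180.0, -0.1, 176.7]
force: [-0.2, -0.1, -1.3]
opening: 0.0248
gripper_force: 30.0
```

>>> send_rows([
  [[-0.008, 0.04, 0], 0.014],
  [[-0.016, 0.08, 0], 0.028],
  [[-0.024, 0.118, 0], 0.042],
  [[-0.031, 0.15, 0], 0.056],
  [[-0.036, 0.173, 0], 0.069],
])

```text
clock: 64.55
tool_pos: [0.5376, 0.1584, 0.358]
orientation: [-179.9, -0.1, 170.6]
force: [0.3, 0.1, -1.9]
opening: 0.0246
gripper_force: 30.0
```

>>> send_rows([
  [[0, 0, 0], 0],
  [[0, 0, 0], 0],
  [[0, 0, 0], 0],
  [[0, 0, 0], 0],
  [[0, 0, 0], 0],
])

```text
clock: 64.97
tool_pos: [0.5375, 0.1554, 0.36]
orientation: [-180.0, -0.0, 170.5]
force: [0.6, -0.4, -1.7]
opening: 0.0253
gripper_force: 30.0
```

```bash
python3 -c "
from h import *
comps(); plan([(.538,.1562,.36,170.5)])"
```

```text
[367 207  10  20  98] [371.5 216.9]
[378 215   9  21 100] [382.4 225.2]
[376 247   5  22  90] [377.8 257.1]
[386 252   5  26 112] [388.2 264.8]
[342 265  12  33 184] [347.8 281.4]
boss [[370. 201.]] F 30.0 Fz -1.6
1 0 [403. 194.] [391. 184.]; 1 30 [397. 208.] [385. 199.]; 1 60 [387. 222.] [375. 212.]; 1 90 [374. 232.] [362. 222.]; 1 120 [361. 235.] [349. 225.]; 
-1 0 [349. 219.] [337. 209.]; -1 30 [352. 231.] [340. 220.]; -1 60 [361. 235.] [349. 225.]; -1 90 [374. 232.] [362. 222.]; -1 120 [387. 222.] [375. 212.]; 
  [[-0.000,0.001,0.000],0.000]
 -> [5.380e-01 1.562e-01 3.600e-01 1.705e+02]
```

Handles are about 70 degrees down. Lowering onto the bar in small steps.

>>> send_rows([
  [[0, 0.001, 0.02], 0],
  [[0, 0.001, 0.05], 0],
  [[0, 0.001, 0.085], 0],
  [[0, 0.001, 0.12], 0],
  [[0, 0.001, 0.15], 0],
])

```text
clock: 65.43
tool_pos: [0.5374, 0.1562, 0.2389]
orientation: [180.0, -0.0, 170.5]
force: [-0.7, -0.4, -1.8]
opening: 0.0254
gripper_force: 30.0
```

>>> send_rows([
  [[0, 0, 0.003], 0],
  [[0, 0, 0.006], 0],
  [[0, 0, 0.009], 0],
  [[0, 0, 0.009], 0],
  [[0, 0, 0.009], 0],
])

```text
clock: 65.85
tool_pos: [0.5385, 0.1573, 0.2345]
orientation: [179.9, 0.1, 170.6]
force: [0.7, 0.4, -1.8]
opening: 0.0248
gripper_force: 30.0
```

>>> send_rows([
  [[0, 0, 0.001], 0],
  [[0, 0, 0.002], 0],
  [[0, 0, 0.003], 0],
  [[0, 0, 0.003], 0],
  [[0, 0, 0.003], 0],
])

```text
clock: 66.27
tool_pos: [0.538, 0.1571, 0.2308]
orientation: [180.0, 0.0, 170.6]
force: [-0.3, 0.4, -0.9]
opening: 0.025
gripper_force: 30.0
```

>>> send_rows([
  [[0, 0, 0.001], 0],
  [[0, 0, 0.002], 0],
  [[0, 0, 0.002], 0],
  [[0, 0, 0.002], 0],
  [[0, 0, 0.002], 0],
])

```text
clock: 66.68
tool_pos: [0.5383, 0.1571, 0.2302]
orientation: [180.0, 0.1, 170.6]
force: [-1.5, -0.0, 7.1]
opening: 0.0248
gripper_force: 30.0
```

>>> send_rows([
  [[0, 0, 0.001], 0],
  [[0, 0, 0.002], 0],
  [[0, 0, 0.002], 0],
  [[0, 0, 0.002], 0],
  [[0, 0, 0.002], 0],
])

```text
clock: 67.1
tool_pos: [0.5386, 0.1571, 0.2298]
orientation: [179.9, 0.2, 170.6]
force: [-4.6, -1.0, 15.9]
opening: 0.0249
gripper_force: 30.0
```

>>> send_rows([
  [[0, 0, -0.003], 0],
  [[0, 0, -0.003], 0],
  [[0, 0, -0.003], 0],
  [[0, 0, -0.003], 0],
  [[0, 0, -0.003], 0],
])

```text
clock: 67.52
tool_pos: [0.5382, 0.1572, 0.2302]
orientation: [180.0, 0.0, 170.6]
force: [-1.9, -0.4, 5.9]
opening: 0.0245
gripper_force: 30.0
```

>>> send_rows([
  [[0, 0, 0], 0],
  [[0, 0, 0], 0],
  [[0, 0, 0], 0],
  [[0, 0, 0], 0],
  [[0, 0, 0], 0],
], gripper=0.31)

```text
clock: 67.93
tool_pos: [0.5378, 0.1569, 0.2294]
orientation: [-180.0, -0.0, 170.6]
force: [0.4, 0.1, 0.5]
opening: 0.0273
gripper_force: 0.0
```

>>> send_rows([
  [[0, 0, 0], 0],
  [[0, 0, 0], 0],
  [[0, 0, 0], 0],
  [[0, 0, 0], 0],
  [[0, 0, 0], 0],
], gripper=0.36)

```text
clock: 68.35
tool_pos: [0.5379, 0.157, 0.2298]
orientation: [180.0, 0.0, 170.6]
force: [-0.5, 0.1, -0.6]
opening: 0.0313
gripper_force: 0.0
```

>>> send_rows([
  [[0, 0, 0], 0],
  [[0, 0, 0], 0],
  [[0, 0, 0], 0],
  [[0, 0, 0], 0],
  [[0, 0, 0], 0],
], gripper=0.5)

```text
clock: 68.77
tool_pos: [0.5379, 0.157, 0.2298]
orientation: [180.0, 0.0, 170.6]
force: [-0.5, -0.3, 0.5]
opening: 0.0438
gripper_force: 0.0
```

>>> send_rows([
  [[0, 0, -0.02], 0],
  [[0, 0, -0.05], 0],
  [[0, 0, -0.1], 0],
  [[0, 0, -0.15], 0],
  [[0, 0, -0.16], 0],
])

```text
clock: 69.18
tool_pos: [0.5398, 0.1574, 0.3651]
orientation: [179.7, 0.5, 170.6]
force: [1.0, 0.5, 2.3]
opening: 0.0438
gripper_force: 0.0
```

>>> send_rows([
  [[0, -0.04, 0], 0],
  [[0, -0.08, 0], 0],
  [[0, -0.12, 0], 0],
  [[0, -0.16, 0], 0],
  [[0, -0.19, 0], 0],
])

```text
clock: 69.6
tool_pos: [0.5122, 0.0052, 0.3579]
orientation: [180.0, 0.0, 170.6]
force: [1.3, -0.1, -0.1]
opening: 0.0436
gripper_force: 0.0
```

```bash
python3 -c "
from h import *
A=ctrl.snapshot('top'); B=short(); print(ctrl.get_obs()['tool_pos'])
x=B['color'][215:335,290:450]; y=A['color'][185:240,185:240]
cv2.imwrite('pics/final.png',np.vstack([cv2.resize(x,(800,600),interpolation=cv2.INTER_CUBIC)[:,:,::-1]][:1])); cv2.imwrite('pics/comb.png',np.hstack([cv2.resize(x,(533,400),interpolation=cv2.INTER_CUBIC),cv2.resize(y,(267,400)[:1]*2 if 0 else (267,267),interpolation=cv2.INTER_CUBIC) if 0 else np.vstack([cv2.resize(y,(267,267),interpolation=cv2.INTER_CUBIC),np.zeros((133,267,3),np.uint8)])])[:,:,::-1])
"
```

```text
[371 247  10  38 207] [375.3 265.5]
[386 252   6  26 115] [388.2 264.7]
[360 255   6  23 106] [362.3 266.1]
[342 265  12  33 186] [347.8 281.5]
boss [[327. 166.]] F 0.0 Fz 0.2 [ 0.08 -0.07 -0.02]
[0.51211748 0.00443717 0.35810947]
```

View pics/comb.png

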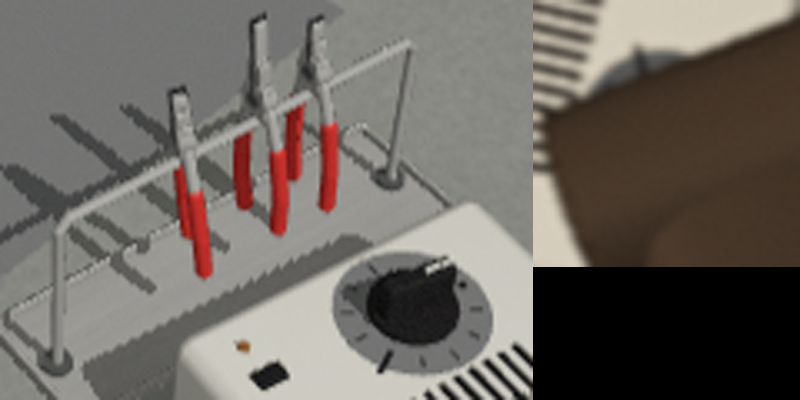

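All three pairs hang astride the bar with a handle on each side. The dial pointer is the white strip from (426,271) to (455,261), close to the off dot at (462,285).

```bash
python3 - <<'E'
from h import *
B=ctrl.snapshot("scene")
H,S,V=cv2.split(cv2.cvtColor(B["color"],cv2.COLOR_RGB2HSV))
C=np.array([.567,.3235])
c,=proj(B,[[*C,.153]]); print("axis top px",c.round(1), "disc ctr", proj(B,[[*C,.116]]).round(1))
sub=V[285:325,385:440]; 
# bright pixels enclosed by knob: connected bright comps near pointer
m=(V>110).astype(np.uint8); m2=np.zeros_like(m); m2[286:306,408:434]=m[286:306,408:434]
n,l,st,ce=cv2.connectedComponentsWithStats(m2,connectivity=8)
for i in range(1,n):
    print(st[i],ce[i].round(1))
print(V[286:306,408:434])
dark=(V<45).astype(np.uint8); 
for ang in range(60,300,15):
    r=np.radians(ang); u=[]
for dot in((462,285),): print("dot",(w_at(B,[[290+dot[0]/3.333,215+dot[1]/3.333]],.116)[0][:2]-C))
for q in((417.8,296.3),(421.4,295.1),(426.5,293.3)): w=w_at(B,[q],.153)[0][:2]; print(w, np.degrees(np.arctan2(*(w-C)[::-1])))
E
```

```text
axis top px [415.9 297.4] disc ctr [[413.7 308.7]]
[408 286  26  20 289] [422.6 292. ]
[[159 175 190 195 201 201 202 201 201 201 201 201 200 201 202 201 201 200
  201 201 200 201 200 201 201 201]
 [191 196 201 201 201 202 202 202 201 201 202 201 202 202 201 202 202 202
  201 201 201 201 201 202 201 202]
 [202 202 202 201 202 202 202 201 202 202 202 203 201 201 202 202 202 202
  201 202 202 201 201 202 202 201]
 [201 202 202 202 202 201 202 202 203 202 202 201 202 201 202 202 202 201
  202 202 202 201 201 202 202 202]
 [162 163 162 162 162 171 171 172 182 191 202 202 201 202 202 202 201 202
  202 202 202 202 202 203 202 202]
 [116 116 115 116 117 126 127 126 139 150 163 171 181 191 183 165 184 202
  202 202 203 202 202 202 202 202]
 [116 116 116 117 115 116 116 116 117 116 116 127 123 134 118  85 148 203
  203 202 203 203 202 203 202 203]
 [115 117 116 115 117 116 116 116 117  91  92  80  46 111 109 177 179 170
  180 203 202 203 203 202 203 202]
 [116 117 117 117 117 117 117  92  78  49  78 109 177 185 131 165 144  89
  114 191 202 203 203 202 202 202]
 [116  83  81  84  80  91  80  4
[... 626 characters left out ...]
0  33  36  40  33  34  31  29  29  30  29  28  30  28  22  28  26  28
   94 104  78  78 109 115 116 116]
 [ 39  39  36  29  28  31  27  26  28  30  26  25  30  29  26  30  30  27
   84 116 109 109 116 116 116 116]
 [ 34  29  30  26  30  26  29  27  30  24  28  26  31  29  25  27  29  25
   53 116 118 116 116 117 116 117]
 [ 29  28  27  26  30  28  25  27  30  29  28  27  28  27  31  27  25  26
   31  93 116 115 117 117 115 117]
 [ 26  27  28  26  26  26  26  29  28  23  26  26  27  14  34  28  31  24
   30  62 116 116 116 116 116 115]]
dot [-0.04182655  0.00834984]
[0.56177169 0.32449916] 169.18090058261373
[0.55362454 0.32775521] 162.35228645879664
[0.54179863 0.33221801] 160.91776961392756
```

```bash
python3 - <<'E'
from h import *
s=ctrl.get_obs(); print(s["joint_pos"].round(1))
plan([(.567,.3235,.34,340),(.567,.3235,.23,340),(.567,.3235,.195,340)],start=(.5122,.0045,.358,170.6))
E
```

```text
[  22.6    2.9  -13.3    0.   -73.8 -122.2]
  [[-0.001,0.081,0.004],-0.376]
  [[-0.045,0.067,0.004],-0.376]
  [[-0.075,0.030,0.004],-0.376]
  [[-0.079,-0.017,0.004],-0.376]
  [[-0.056,-0.058,0.004],-0.376]
 -> [5.670e-01 3.235e-01 3.400e-01 3.400e+02]
  [[0.000,-0.000,0.138],-0.000]
 -> [5.670e-01 3.235e-01 2.300e-01 3.400e+02]
  [[0.000,-0.000,0.044],-0.000]
 -> [5.670e-01 3.235e-01 1.950e-01 3.400e+02]
```

>>> send_rows([
  [[0, 0.016, 0], -0.078],
  [[0, 0.032, 0], -0.155],
  [[0, 0.048, 0], -0.23],
  [[0, 0.065, 0], -0.305],
  [[-0.001, 0.081, 0.004], -0.376],
])

```text
clock: 70.17
tool_pos: [0.5248, 0.0724, 0.355]
orientation: [-180.0, 0.1, -155.2]
force: [0.5, 1.0, 0.0]
opening: 0.044
gripper_force: 0.0
```

>>> send_rows([
  [[-0.009, 0.013, 0], -0.078],
  [[-0.018, 0.026, 0], -0.155],
  [[-0.027, 0.04, 0], -0.23],
  [[-0.036, 0.053, 0], -0.305],
  [[-0.045, 0.067, 0.004], -0.376],
])

```text
clock: 70.58
tool_pos: [0.5353, 0.1362, 0.3517]
orientation: [-180.0, 0.0, -121.4]
force: [-0.1, 0.6, 0.2]
opening: 0.0433
gripper_force: 0.0
```

>>> send_rows([
  [[-0.015, 0.006, 0], -0.078],
  [[-0.03, 0.012, 0], -0.155],
  [[-0.045, 0.018, 0], -0.23],
  [[-0.06, 0.024, 0], -0.305],
  [[-0.075, 0.03, 0.004], -0.376],
])

```text
clock: 71.0
tool_pos: [0.5464, 0.2, 0.3484]
orientation: [-180.0, 0.0, -87.5]
force: [0.4, -0.3, -0.5]
opening: 0.0437
gripper_force: 0.0
```

>>> send_rows([
  [[-0.016, -0.003, 0], -0.078],
  [[-0.032, -0.006, 0], -0.155],
  [[-0.048, -0.01, 0], -0.23],
  [[-0.064, -0.014, 0], -0.305],
  [[-0.079, -0.017, 0.004], -0.376],
])

```text
clock: 71.42
tool_pos: [0.5576, 0.2638, 0.3451]
orientation: [-180.0, -0.0, -53.7]
force: [0.5, -0.1, -0.3]
opening: 0.0439
gripper_force: 0.0
```

>>> send_rows([
  [[-0.011, -0.012, 0], -0.078],
  [[-0.022, -0.024, 0], -0.155],
  [[-0.034, -0.035, 0], -0.23],
  [[-0.045, -0.047, 0], -0.305],
  [[-0.056, -0.058, 0.004], -0.376],
])

```text
clock: 71.83
tool_pos: [0.5687, 0.3273, 0.3419]
orientation: [-180.0, -0.0, -19.8]
force: [0.3, 0.3, 0.2]
opening: 0.0437
gripper_force: 0.0
```

>>> send_rows([
  [[0, 0, 0], 0],
  [[0, 0, 0], 0],
  [[0, 0, 0], 0],
  [[0, 0, 0], 0],
  [[0, 0, 0], 0],
])

```text
clock: 72.25
tool_pos: [0.5687, 0.325, 0.3421]
orientation: [-180.0, -0.0, -20.3]
force: [0.3, -1.1, 0.3]
opening: 0.0438
gripper_force: 0.0
```

```bash
python3 - <<'E'
from h import *
s=ctrl.get_obs(); print(s["joint_pos"].round(1),s["tool_pos"],s["orientation"])
short(); plan([(.567,.3235,.23,340),(.567,.3235,.195,340)])
E
```

```text
[ 46.8  17.2   2.4   0.  -75.1  22.9] [0.56866583 0.32501744 0.34210177] [-1.79978976e+02 -1.28409297e-02 -2.03083328e+01]
[371 247  10  38 208] [375.3 265.5]
[386 252   6  26 115] [388.2 264.7]
[360 255   6  23 106] [362.3 266.1]
[342 265  12  33 183] [347.8 281.7]
boss [[424. 255.]] F 0.0 Fz 1.0 [-0.04  0.21 -0.01]
  [[-0.001,0.002,0.140],-0.003]
 -> [  0.567    0.3235   0.23   -20.    ]
  [[0.000,-0.000,0.044],-0.000]
 -> [  0.567    0.3235   0.195  -20.    ]
```

>>> send_rows([
  [[-0.001, 0.002, 0.025], 0],
  [[-0.001, 0.002, 0.055], 0],
  [[-0.001, 0.002, 0.09], 0],
  [[-0.001, 0.002, 0.12], 0],
  [[-0.001, 0.002, 0.14], 0],
])

```text
clock: 72.72
tool_pos: [0.5667, 0.3232, 0.2274]
orientation: [179.9, 0.1, -20.3]
force: [-0.2, -0.6, 0.1]
opening: 0.0441
gripper_force: 0.0
```

>>> send_rows([
  [[0, 0, 0.01], 0],
  [[0, 0, 0.02], 0],
  [[0, 0, 0.032], 0],
  [[0, 0, 0.044], 0],
  [[0, 0, 0.044], 0],
])

```text
clock: 73.13
tool_pos: [0.5669, 0.3237, 0.1929]
orientation: [179.9, 0.1, -20.3]
force: [0.0, 0.0, -0.4]
opening: 0.0439
gripper_force: 0.0
```

>>> send_rows([
  [[0, 0, 0], 0],
  [[0, 0, 0], 0],
  [[0, 0, 0], 0],
  [[0, 0, 0], 0],
  [[0, 0, 0], 0],
], gripper=0.15)

```text
clock: 73.55
tool_pos: [0.5675, 0.3243, 0.1951]
orientation: [-180.0, -0.0, -20.2]
force: [0.3, 0.2, -0.5]
opening: 0.0168
gripper_force: 0.0
```

>>> send_rows([
  [[0, 0, 0], 0],
  [[0, 0, 0], 0],
  [[0, 0, 0], 0],
  [[0, 0, 0], 0],
  [[0, 0, 0], 0],
], gripper=0.14)

```text
clock: 73.97
tool_pos: [0.5673, 0.3237, 0.1949]
orientation: [180.0, -0.0, -20.2]
force: [-2.6, -2.9, 6.0]
opening: 0.0138
gripper_force: 30.0
```

>>> send_rows([
  [[0, 0, 0], 0.063],
  [[0, 0, 0], 0.126],
  [[0, 0, 0], 0.19],
  [[0, 0, 0], 0.253],
  [[0, 0, 0], 0.316],
])

```text
clock: 74.38
tool_pos: [0.5671, 0.3235, 0.1949]
orientation: [179.9, -0.0, -48.9]
force: [-3.9, -3.5, 6.5]
opening: 0.0137
gripper_force: 29.9
```

>>> send_rows([
  [[0, 0, 0], 0.063],
  [[0, 0, 0], 0.126],
  [[0, 0, 0], 0.19],
  [[0, 0, 0], 0.253],
  [[0, 0, 0], 0.316],
])

```text
clock: 74.8
tool_pos: [0.5668, 0.3233, 0.195]
orientation: [179.9, -0.1, -77.4]
force: [-5.7, -5.0, 7.2]
opening: 0.0137
gripper_force: 29.9
```

>>> send_rows([
  [[0, 0, 0], 0.063],
  [[0, 0, 0], 0.126],
  [[0, 0, 0], 0.19],
  [[0, 0, 0], 0.253],
  [[0, 0, 0], 0.316],
])

```text
clock: 75.22
tool_pos: [0.5663, 0.3233, 0.1949]
orientation: [179.9, -0.1, -105.8]
force: [-7.6, -4.3, 8.9]
opening: 0.0142
gripper_force: 29.9
```

>>> send_rows([
  [[0, 0, 0], 0.063],
  [[0, 0, 0], 0.126],
  [[0, 0, 0], 0.19],
  [[0, 0, 0], 0.253],
  [[0, 0, 0], 0.316],
])

```text
clock: 75.63
tool_pos: [0.566, 0.3235, 0.1949]
orientation: [180.0, -0.1, -134.3]
force: [-9.3, -3.0, 9.8]
opening: 0.0135
gripper_force: 29.9
```

>>> send_rows([
  [[0, 0, 0], 0.063],
  [[0, 0, 0], 0.126],
  [[0, 0, 0], 0.19],
  [[0, 0, 0], 0.253],
  [[0, 0, 0], 0.316],
])

```text
clock: 76.05
tool_pos: [0.5658, 0.3238, 0.1949]
orientation: [180.0, -0.1, -162.7]
force: [-10.2, -2.6, 9.6]
opening: 0.0138
gripper_force: 29.9
```

>>> send_rows([
  [[0, 0, 0], 0],
  [[0, 0, 0], 0],
  [[0, 0, 0], 0],
  [[0, 0, 0], 0],
  [[0, 0, 0], 0],
])

```text
clock: 76.47
tool_pos: [0.5658, 0.3238, 0.1949]
orientation: [-180.0, -0.2, -162.4]
force: [-9.3, -2.3, 9.5]
opening: 0.0136
gripper_force: 30.0
```

Released now, then rise straight up and away and check.

>>> send_rows([
  [[0, 0, 0], 0],
  [[0, 0, 0], 0],
  [[0, 0, 0], 0],
  [[0, 0, 0], 0],
  [[0, 0, 0], 0],
], gripper=0.5)

```text
clock: 76.88
tool_pos: [0.5676, 0.3242, 0.1943]
orientation: [180.0, 0.0, -162.4]
force: [-0.2, -0.1, 1.3]
opening: 0.0407
gripper_force: 0.0
```

>>> send_rows([
  [[0, 0, -0.03], 0],
  [[0, 0, -0.07], 0],
  [[0, 0, -0.12], 0],
  [[0, 0, -0.17], 0],
  [[0, 0, -0.19], 0],
])

```text
clock: 77.3
tool_pos: [0.5689, 0.3246, 0.3531]
orientation: [179.9, 0.4, -162.4]
force: [0.5, 0.1, 1.2]
opening: 0.0438
gripper_force: 0.0
```

>>> send_rows([
  [[0.03, -0.03, 0], 0],
  [[0.06, -0.06, 0], 0],
  [[0.09, -0.09, 0], 0],
  [[0.12, -0.12, 0], 0],
  [[0.14, -0.14, 0], 0],
])

```text
clock: 77.72
tool_pos: [0.4931, 0.1814, 0.3468]
orientation: [180.0, 0.0, -162.5]
force: [0.7, 0.4, -0.3]
opening: 0.0441
gripper_force: 0.0
```

>>> send_rows([
  [[0, -0.04, 0], 0],
  [[0, -0.08, 0], 0],
  [[0, -0.12, 0], 0],
  [[0, -0.16, 0], 0],
  [[0, -0.19, 0], 0],
])

```text
clock: 78.13
tool_pos: [0.5407, 0.0366, 0.3468]
orientation: [-180.0, 0.0, -162.4]
force: [-0.3, 1.1, -0.3]
opening: 0.0437
gripper_force: 0.0
```

```bash
python3 - <<'E'
from h import *
s=ctrl.get_obs(); print(s["tool_pos"])
short(); C=[.567,.3235]
for n in("scene","top"):
    p=ctrl.snapshot(n); V=p["color"].max(2); g=p["color"].astype(int)
    # sample brightness around the axis at grip-top height, radius 10..22 mm
    out=[]
    for a in range(0,360,5):
        r=np.radians(a); q=proj(p,[[C[0]+k*np.cos(r),C[1]+k*np.sin(r),.153] for k in(.012,.016,.020,.023)])
        out.append((int(np.mean([V[int(round(y)),int(round(x))] for x,y in q])),a))
    print(n,sorted(out)[::-1][:12])
    # disc marks: darkness at r=.045, z=.116
    o=[]
    for a in range(0,360,5):
        r=np.radians(a); q=proj(p,[[C[0]+k*np.cos(r),C[1]+k*np.sin(r),.116] for k in(.040,.044,.047)])
        o.append((int(np.mean([V[int(round(y)),int(round(x))] for x,y in q])),a))
    print(" dark",sorted(o)[:8])
    R=[(w_at(p,[[x,y]],.153)[0][:2]-C) for y,x in np.argwhere(V>120)]
    R=np.array([r for r in R if np.linalg.norm(r)<.026]); print(" bright",len(R),R.mean(0) if len(R) else "", np.degrees(np.arctan2(R[:,1].mean(),R[:,0].mean())) if len(R) else "")
E
```

```text
[0.54072144 0.03661948 0.34679829]
[371 247  10  38 208] [375.3 265.5]
[386 252   5  26 113] [388.2 264.8]
[360 255   6  23 106] [362.3 266.1]
[342 265  12  33 186] [347.8 281.4]
boss [[328. 181.]] F 0.0 Fz 0.7 [-0.34 -0.19 -0.06]
scene [(158, 10), (156, 15), (138, 240), (137, 235), (129, 250), (128, 255), (128, 245), (126, 230), (123, 5), (119, 270), (117, 265), (117, 260)]
 dark [(26, 215), (29, 15), (29, 205), (30, 210), (33, 200), (71, 235), (71, 240), (71, 245)]
 bright 46 [-0.0049675  -0.00562155] -131.46548514400988
top [(74, 340), (74, 335), (74, 330), (74, 325), (74, 320), (74, 315), (74, 310), (74, 105), (74, 100), (74, 95), (74, 90), (74, 85)]
 dark [(64, 125), (66, 120), (66, 285), (67, 245), (67, 260), (67, 265), (67, 270), (67, 275)]
 bright 0
```

```bash
python3 - <<'E'
from h import *
p=ctrl.snapshot("scene"); V=p["color"].max(2).astype(np.float32)
def prof(rs,z,A,C):
    r=np.radians(A); o=np.zeros(len(A))
    for k in rs:
        q=proj(p,np.c_[C[0]+k*np.cos(r),C[1]+k*np.sin(r),np.full(len(A),z)]).astype(np.float32)
        o+=cv2.remap(V,q[:,0].reshape(-1,1),q[:,1].reshape(-1,1),cv2.INTER_LINEAR).ravel()/len(rs)
    return o
A=np.arange(-15,46,1.)
for C in((.567,.3235),(.5675,.325),(.566,.323)):
    b=prof((.014,.017,.020,.023),.153,A,C); d=prof((.040,.043,.046),.116,A,C)
    w=np.clip(b-80,0,None); v=np.clip(90-d,0,None); print(C,"pointer",(A*w).sum()/w.sum(),A[b.argmax()],"mark",(A*v).sum()/v.sum(),A[d.argmin()])
E
```

```text
(0.567, 0.3235) pointer 13.026814288642102 13.0 mark 15.26938174512232 15.0
(0.5675, 0.325) pointer 9.076176136161745 9.0 mark 13.567541391244665 14.0
(0.566, 0.323) pointer 13.483977219347127 13.0 mark 15.314990855338415 16.0
```

```bash
python3 -c "
from plant import ctrl
print(ctrl.close_job())"
```

```text
the job is handed in; nothing more can be done
None
```

The three red pliers present (cutters, round-nose, long-nose) hang astride the bar, the dial is at the drying mark to within about 2 degrees by camera, and the job is handed in; I dropped the cutters several times on the bench and dragged them clear twice before they were hung.

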